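Load the weight press with two repaired pocket books

ROBOT

A 6-joint arm with a two-finger parallel gripper is mounted at the origin on the work surface; the furniture and walls round the work are solid. World frame = base frame: x ahead of the robot, y to its left, z up, the work surface at z = 0. Lengths are in m, angles in rad, forces in N, time in s.
With the tool pointing down it reaches from about 0.375 to 0.9 m from the base axis. Payload 3.1 kg.
Tool frame: the origin (TCP) lies at the very end of the fingers, on their centre line; the grasp point (between the pads) lies 19 mm behind it; z points along the fingers, y is the direction in which the jaws open and shut (so a half turn about z gives the same grasp; the last joint's range is limited). The gripper opens to 87 mm and grips with 3 to 60 N. Pads are 19 mm wide; open, the fingers measure 117 mm over their backs; the gripper's body (75 mm by 190 mm) begins 51 mm behind the grasp point.
Start: joints at [-1.331, 0.527, 1.433, -0, 1.181, -0.178], TCP at [0.254, -0.571, 0.223] pointing down, gripper open.
Joint ranges: [-3.08, 3.08], [-0.75, 2.2], [0.22, 2.44], [-1.43, 4.57], [0, 2.65], [-2.85, 2.85]. Speed limits (rad/s): [2.79, 2.79, 3.14, 3.14, 3.14, 3.14].

INTERFACE

Orientations are given as a unit quaternion [x, y, z, w].
In Python, from rig import robot gives the robot as it stands.
- The arm moves only by the tool arm_command, never from a script. Its argument "targets" is a list of rows, each a list of 5 numbers: the shift along the tool's x, y, z in cm, then the turn about the tool's z in rad, then the finger opening in cm, from 0 to 8.7. In form: [[dx, dy, dz, spin, hand], ...]. A call has 1 to 5 rows; each row is the pose to reach, as a shift and turn from the pose commanded when the call began, along the tool's axes at that moment; what a row does not reach only later rows make up. A row lasts 1/8 s, in which the tool goes at most 62.5 mm and 10.7 degrees, less where a joint would pass 70% of its speed; a pose out of reach is approached as far as the arm can. A call with a gripper value outside its range is refused whole. The fingers move at their own pace and stop on an object; "newtons" is the grip in N (left out, the last holds). Time passes only in rows, so rows that repeat a pose let the fingers close. It gives the time, the measured TCP pose, the force and the opening at its end, in the units of the state.
- robot.get_obs(): the state, without advancing time (a new reading comes with each control period).
- robot.camera(name): name is "scene" or "top" or "wrist"; returns (picture, depth): 384x512x3 uint8, red, green, blue; 384x512 float32, m along the optical axis (not along the pixel's ray), 0 where there is no reading.
- robot.camera_model(name): a dict with "mtx" (3x3 intrinsics, pixels), "extrinsics" (4x4, takes a point from world to camera coordinates). Camera axes: x right, y up, looking along -z (the intrinsics and any distortion apply to the point x, -y, -z); pixel columns grow to the right and rows downward; lengths in m; the calibration is good to about 2 mm. A picture is of the moment at which its call begins: read the wrist's pose just before it. camera_model takes no time and is no camera call; for the wrist camera it gives the pose at the moment of the call.
- robot.hand_in(): hands the job in, once; it reports no verdict.
The state is a dict: "time": time; "q": joint angles; "joint_velocities": joint speeds; "joint_torque": joint torques, N m; "position": TCP position; "tool_rot": TCP orientation; "ft_force": force on the tool from outside, world axes, zero at the start; "moment": the same for the moment, N m; "grip_width": finger opening in m.
Only numpy, scipy, OpenCV 4.12 (cv2) and the standard library are available. Lean on these libraries where they do the work, as an engineer would, in place of code of your own. Each camera call takes 0.05 s, during which the arm holds its last target.

TASK

Put the two repaired pocket books to press: lay the larger book flat and square in the middle of the press bed, its long sides along the line through the two guide rods, lower the thin plain board over both rods onto it, lay the smaller book on that board in the same way, then lower the thick platen, rimmed tray upward, over both rods onto the smaller book. Last of all set the knobbed paper weight that stands by the books upright in the platen's tray, let go, and leave the paste jar, the bone folder and the glue brush where they lie.

Things in the scene. Friction and masses are not known exactly. Their poses are not given: they have to be found in the camera images.
- press: weight press, fixed: hardwood bed 120 x 220 mm (x, y), top 20 mm above the table, with a grey pad 66 x 116 mm flush in its middle for the larger book. Two upright steel guide rods, 10 mm diameter, at y = +80 and -80 mm, straight to 96 mm above the table, then tapering to a 4 mm tip at 108 mm. Origin: middle of its underside, at table height; y along the line through the rods, z up
- large_book: the larger pocket book, dark brown cloth binding with a blank paper label, rigid, lying flat and loose: 58 mm wide (x) x 104 mm long (y) x 22 mm thick (z). Origin: middle of its underside, z up. About 0.12 kg
- small_book: the smaller pocket book, same cloth: 50 mm wide (x) x 80 mm long (y) x 16 mm thick (z), lying flat and loose. Origin: middle of its underside, z up. About 0.07 kg
- spacer_board: the thin plain board: flat plywood board 60 mm wide (x) x 192 mm long (y) x 12 mm thick, with two through holes of 16 mm diameter with brass eyelets, at y = +80 and -80 mm on its middle line, for the guide rods. Origin: middle of its underside, z up. About 0.12 kg; both ways round fit
- platen: thick hardwood platen 62 (x) x 192 (y) x 18 mm with two brass-eyeleted through holes, 16 mm diameter, at y = +80 and -80 mm on its middle line, for the rods; on top, a brass rim 3 mm thick and 6 mm high round a tray 56 (x) x 86 (y) mm in the middle for the weight (tray floor 18 mm above the underside). Origin: middle of its underside, z up. 0.25 kg; both ways round fit
- weight: paper weight covered in dark maroon leatherette, standing near the books (not the black one of the same shape far back among the papers): block 46 mm wide (x) x 76 mm long (y) x 26 mm high, with a wooden finger knob about 20 mm across in the middle of its top, up to 49 mm. Stands upright. Origin: middle of its underside, z up. About 0.7 kg
- paste_jar: bystander, leave alone: round cream jar with black lid, 56 mm diameter, 55 mm high, loose. Origin: middle of its underside
- bone_folder: bystander, leave alone: pale flat bone folder 23 x 149 x 8 mm, long along y, loose. Origin: middle of its underside
- glue_brush: bystander, leave alone: flat glue brush with wooden handle 24 x 184 x 11 mm, long along y, loose. Origin: middle of its underside
Things that resemble listed ones, but are neither listed nor needed, are in the scene too. What is shaped like the small_book but red is not meant.

How it is judged:
By the outcome, as a careful person would: the job done as asked, in the order asked, and still so for the second after the job is handed in, with the robot touching nothing.
It also fails if it takes over 120 s, if anything falls off the work surface, if the arm or the gripper's body presses on something with over 40 N, if the wrist force passes 120 N, or if a joint passes its speed limit or range.

## Working session

There is one attempt and no reset: what is moved stays moved. The work goes in short steps, Python scripts to look and compute and a tool call to move; the robot and the scene stay as the last step left them, time stands still between calls to the robot, and variables do not carry over. Pictures are saved under pics/ and viewed, and the job is handed in when it is done.

Besides the shell and the picture viewer there is one more tool, called as name(argument=value, ...) on one line, values as JSON. arm_command: Moves the arm, as the interface text tells. Its arguments: {"type":"object","properties":{"targets":{"type":"array","items":{"type":"array","items":{"type":"number"}}},"newtons":{"type":"number"}},"required":["targets"]}

```bash
ls; mkdir -p pics
python3 - <<'E'
from rig import robot
import cv2,numpy as np
o=robot.get_obs(); print(o)
for n in ("scene","top"):
    im,d=robot.camera(n); m=robot.camera_model(n); print(n,m)
    cv2.imwrite(f"pics/{n}0.png",cv2.resize(im[:,:,::-1],(800,600),interpolation=cv2.INTER_CUBIC)); np.savez(f"{n}0.npz",im=im,d=d,K=m["mtx"],E=m["extrinsics"])
    print(d.min(),d.max())
E
```

```text
pics
{'time': 0.0, 'q': array([-1.33150824e+00,  5.28468892e-01,  1.43390851e+00, -3.67456471e-05,
        1.18141096e+00, -1.78486204e-01]), 'joint_velocities': array([-0.00203459, -0.00036389,  0.00015935, -0.00152417, -0.00146675,
       -0.00061517]), 'joint_torque': array([-1.89152120e-04, -4.40044320e+01, -1.76590133e+01,  6.33050082e-02,
        5.81241434e-02, -1.53144997e-04]), 'position': array([ 0.25342555, -0.57050111,  0.221568  ]), 'tool_rot': array([ 9.78260255e-01,  2.07378079e-01, -5.03525763e-05, -1.09682902e-03]), 'ft_force': array([-0.41659625,  0.67208592,  0.15949802]), 'moment': array([-0.02788379,  0.00040018,  0.00481946]), 'grip_width': 0.08685652397846268}
scene {'mtx': array([[429.02654405,   0.        , 252.17070888],
       [  0.        , 429.02654405, 196.46652299],
       [  0.        ,   0.        ,   1.        ]]), 'extrinsics': array([[-0.45162854, -0.8921961 ,  0.00421681,  0.13535896],
       [ 0.5619497 , -0.28078087,  0.77805825, -0.39800145],
       [-0.69299653,  0.35376295,  0.62817798, -1.26579832],
       [ 0.        ,  0.        ,  0.        ,  1.        ]])}
0.0 3.999992
top {'mtx': array([[443.56138413,   0.        , 250.32529123],
       [  0.        , 443.56138413, 192.67453489],
       [  0.        ,   0.        ,   1.        ]]), 'extrinsics': array([[ 0.02014938, -0.99962448,  0.01857178, -0.1716513 ],
       [ 0.98896484,  0.0226546 ,  0.14640804, -0.54109769],
       [-0.1467738 ,  0.01541681,  0.98904994, -1.56198686],
       [ 0.        ,  0.        ,  0.        ,  1.        ]])}
0.0 2.644542
```

View pics/scene0.png

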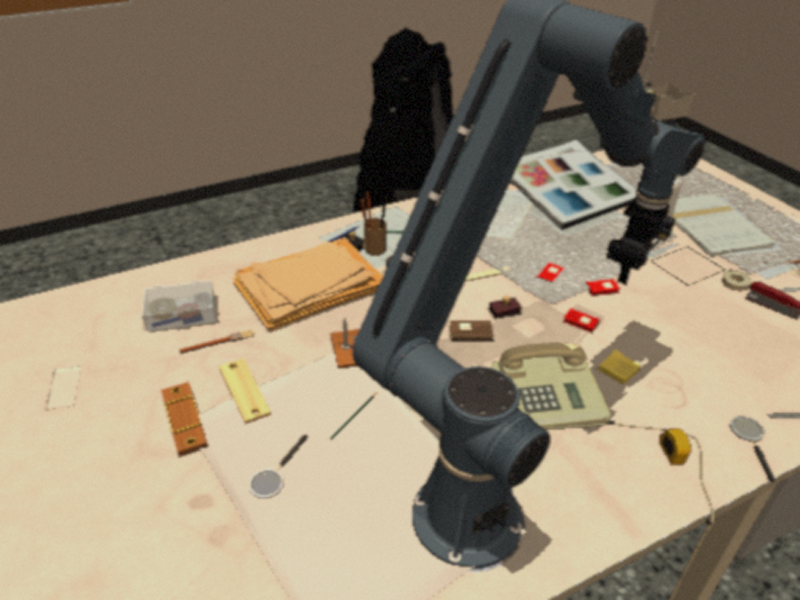

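View pics/top0.png

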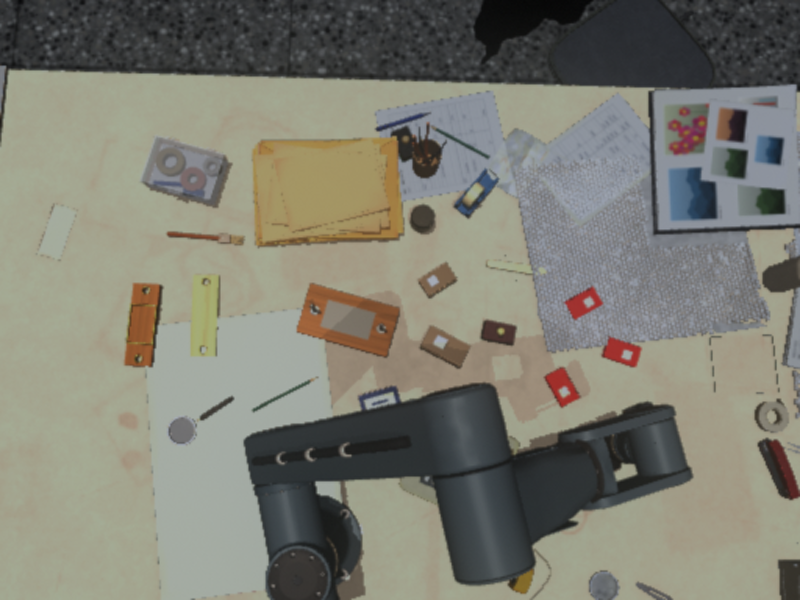

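```bash
cat > h.py <<'E'
import numpy as np,cv2
from scipy.spatial.transform import Rotation as R
def ray(K,E,uv,z):
    uv=np.atleast_2d(np.asarray(uv,float))
    d=np.c_[(uv[:,0]-K[0,2])/K[0,0],-(uv[:,1]-K[1,2])/K[1,1],-np.ones(len(uv))]
    Rm=E[:3,:3];c=-Rm.T@E[:3,3]; w=d@Rm
    s=(z-c[2])/w[:,2]
    return c+w*s[:,None]
def proj(K,E,P):
    P=np.atleast_2d(P); p=P@E[:3,:3].T+E[:3,3]
    return np.c_[K[0,0]*p[:,0]/-p[:,2]+K[0,2],K[1,1]*-p[:,1]/-p[:,2]+K[1,2]]
def cam(n,name):
    from rig import robot
    m=robot.camera_model(n); o=robot.get_obs(); im,d=robot.camera(n)
    np.savez(name+".npz",im=im,d=d,K=m["mtx"],E=m["extrinsics"],p=o["position"],q=o["tool_rot"])
    cv2.imwrite(f"pics/{name}.png",cv2.resize(im[:,:,::-1],(800,600),interpolation=cv2.INTER_CUBIC))
    return im,d,m["mtx"],m["extrinsics"]
def load(name):
    f=np.load(name+".npz"); return f["im"],f["d"],f["K"],f["E"]
def rect(K,E,pts,z):
    W=ray(K,E,pts,z)[:,:2]
    (c,s,a)=cv2.minAreaRect((W*1000).astype(np.float32))
    # long axis angle, world, rad
    a=np.radians(a)
    if s[0]<s[1]: a+=np.pi/2; s=(s[1],s[0])
    a=(a+np.pi/2)%np.pi-np.pi/2
    return np.array(c)/1000,np.array(s),a
E
python3 - <<'E'
from h import *
im,d,K,E=load("top0")
hsv=cv2.cvtColor(im,cv2.COLOR_RGB2HSV)
s=512/800
for n,(u,v) in dict(press=(348,319),pressedge=(312,335),small=(425,288),large=(460,355),weight=(490,340),platen=(135,345),board=(205,340),table=(360,280),red=(562,380),jar=(423,218),knob=(498,332)).items():
    x,y=int(u*s),int(v*s); P=ray(K,E,(x,y),0)[0]
    Pd=None
    dd=d[y,x]
    c=np.array([(x-K[0,2])/K[0,0]*dd,-(y-K[1,2])/K[1,1]*dd,-dd]); 
    w=E[:3,:3].T@(c-E[:3,3])
    print(n,im[y,x],hsv[y,x],P.round(3),w.round(3))
crop=im[150:250,60:360]; cv2.imwrite("pics/c0.png",cv2.resize(crop[:,:,::-1],None,fx=2.66,fy=2.66,interpolation=cv2.INTER_CUBIC))
E
```

```text
press [121 113 102] [ 17  40 121] [ 0.506 -0.057  0.   ] [ 0.503 -0.058  0.028]
pressedge [153 105  70] [ 13 138 153] [0.467 0.026 0.   ] [0.465 0.024 0.021]
small [121  97  75] [ 14  97 121] [ 0.585 -0.241  0.   ] [ 0.582 -0.239  0.019]
large [103  84  65] [ 15  94 103] [ 0.427 -0.324  0.   ] [ 0.425 -0.321  0.026]
weight [57 46 40] [11 76 57] [ 0.465 -0.394  0.   ] [ 0.463 -0.39   0.02 ]
platen [145 100  51] [ 16 165 145] [0.436 0.437 0.   ] [0.435 0.43  0.021]
board [164 162 104] [ 29  93 164] [0.451 0.274 0.   ] [0.45  0.271 0.014]
table [164 159 137] [ 24  42 164] [ 0.601 -0.084  0.   ] [ 0.6   -0.084  0.001]
red [160  47  42] [  1 188 160] [ 0.374 -0.563  0.   ] [ 0.373 -0.557  0.02 ]
jar [70 64 55] [18 55 70] [ 0.758 -0.231  0.   ] [ 0.741 -0.227  0.059]
knob [105  93  62] [ 22 104 105] [ 0.484 -0.412  0.   ] [ 0.48  -0.405  0.041]
```

View pics/c0.png

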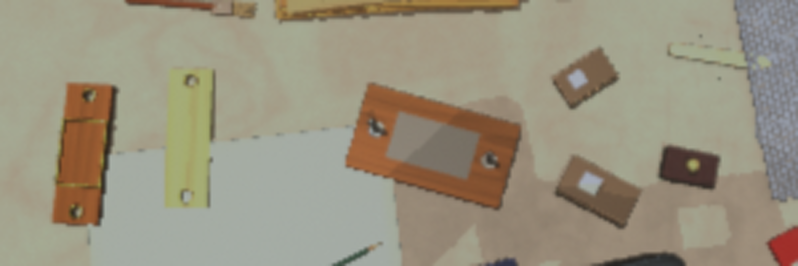

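```bash
cat > seg.py <<'E'
from h import *
def blob(im,seed,lo,hi,box):
    """colour mask inside box(px), component nearest seed, its filled contour points (subpixel-ish)"""
    hsv=cv2.cvtColor(im,cv2.COLOR_RGB2HSV)
    m=cv2.inRange(hsv,np.array(lo),np.array(hi)); k=np.zeros_like(m); x0,y0,x1,y1=box; k[y0:y1,x0:x1]=m[y0:y1,x0:x1]
    k=cv2.morphologyEx(k,cv2.MORPH_CLOSE,np.ones((5,5),np.uint8)); k=cv2.morphologyEx(k,cv2.MORPH_OPEN,np.ones((3,3),np.uint8))
    cs,_=cv2.findContours(k,cv2.RETR_EXTERNAL,cv2.CHAIN_APPROX_NONE)
    return max(cs,key=cv2.contourArea)[:,0,:]
E
python3 - <<'E'
from seg import *
im,d,K,E=load("top0")
P={}
for n,lo,hi,box,z in [("press",(8,90,60),(18,255,255),(185,175,262,232),.02),("large",(8,60,50),(22,140,130),(265,205,303,238),.022),("small",(8,60,50),(22,140,140),(265,165,295,192),.016),
  ("weight",(0,0,0),(30,255,75),(305,200,335,225),.026),("platen",(8,90,60),(20,255,255),(75,175,106,240),.018),("board",(25,70,60),(35,255,255),(115,170,145,232),.012)]:
    c=blob(im,None,lo,hi,box); C,s,a=rect(K,E,c,z); print(n,C.round(4),s.round(1),round(a,3),np.degrees(a).round(1),"r",np.hypot(*C).round(3))
E
```

```text
press [ 0.5022 -0.0593] [219.3 120.9] 1.32 75.6 r 0.506
large [ 0.4439 -0.2861] [105.3  62.1] 1.123 64.3 r 0.528
small [ 0.6029 -0.2671] [81.1 51.7] -0.985 -56.4 r 0.659
weight [ 0.4781 -0.4078] [72.8 43.2] 1.401 80.3 r 0.628
platen [0.4814 0.4171] [194.4  65.1] -0.048 -2.7 r 0.637
board [0.5073 0.2761] [188.1  60.6] 0.017 1.0 r 0.578
```

```bash
cat > go.py <<'E'
from h import *
def pose():
    from rig import robot
    o=robot.get_obs(); M=R.from_quat(o["tool_rot"]).as_matrix()
    return o["position"],M,o["q"],o
def plan(x,y,z,psi=None):
    p,M,q,o=pose()
    cur=np.arctan2(M[1,0],M[0,0])
    d=M.T@(np.array([x,y,z])-p)*100
    if psi is None: sp=0
    else:
        sp=-((psi-cur+np.pi/2)%np.pi-np.pi/2)
        q6=np.arctan2(y,x)+np.pi/2-psi
    print("now",p.round(4),"psi",cur.round(3),"t",round(o["time"],2),"grip",round(o["grip_width"],4),"F",o["ft_force"].round(1),"q6",q[5].round(2))
    print("shift cm",d.round(2),"dist",np.linalg.norm(d).round(1),"spin",round(sp,3))
if __name__=="__main__":
    import sys; plan(*map(float,sys.argv[1:]))
E
python3 go.py 0.444 -0.286 0.22 1.123
```

```text
now [ 0.2534 -0.5706  0.2217] psi 0.418 t 0.1 grip 0.087 F [0.2 0.2 0.2] q6 -0.18
shift cm [ 28.96 -18.28   0.21] dist 34.2 spin -0.705
```

arm_command(targets=[[5,-3,0,-0.14,8.7],[11,-7,0,-0.28,8.7],[17,-11,0,-0.42,8.7],[23,-14.5,0,-0.56,8.7],[29,-18.3,0,-0.7,8.7]])

```text
time: 0.72
position: [0.4257, -0.3132, 0.2223]
tool_rot: [0.847, 0.532, 0.0, -0.0]
ft_force: [0.2, -0.4, -0.2]
grip_width: 0.0869
```

arm_command(targets=[[0,0,0,0,8.7],[0,0,0,0,8.7]])

```text
time: 0.98
position: [0.425, -0.3152, 0.2225]
tool_rot: [0.848, 0.53, -0.0, 0.0]
ft_force: [-0.1, 0.0, 0.5]
grip_width: 0.0869
```

```bash
python3 go.py 0.444 -0.286 0.22 1.123
python3 - <<'E'
from h import *
im,d,K,E=cam("wrist","w1"); print(K,E)
cam("top","t1")
E
```

```text
now [ 0.425  -0.3152  0.2225] psi 1.118 t 0.97 grip 0.0869 F [-0.1  0.   0.5] q6 -0.4
shift cm [3.45 0.43 0.24] dist 3.5 spin -0.005
[[275.41996193   0.         256.80917827]
 [  0.         275.41996193 192.55909134]
 [  0.           0.           1.        ]] [[ 8.98868617e-01 -4.38217865e-01  5.58242646e-04 -5.20489225e-01]
 [ 4.24692704e-01  8.70810459e-01 -2.47639359e-01  1.24165589e-01]
 [ 1.08033868e-01  2.22832330e-01  9.68852123e-01 -3.64381426e-01]
 [ 0.00000000e+00  0.00000000e+00  0.00000000e+00  1.00000000e+00]]
```

View pics/w1.png

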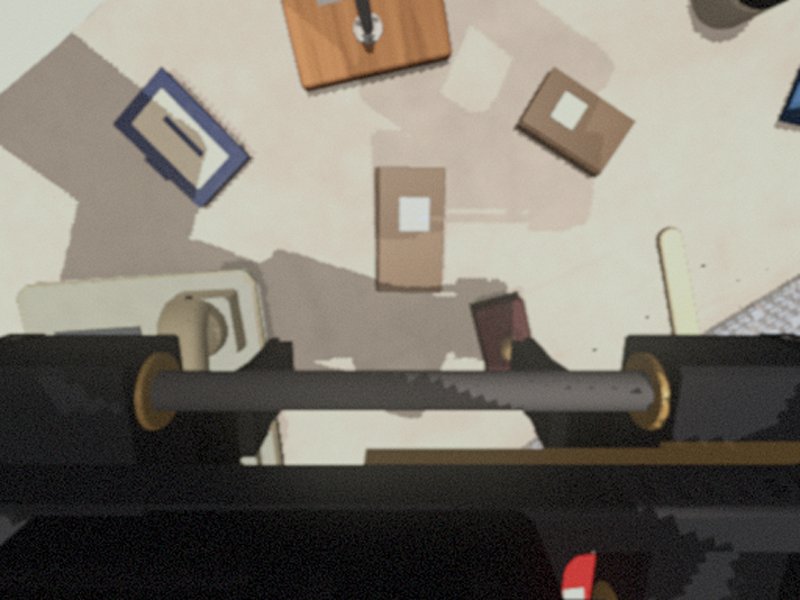

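Run:
```python
from seg import *
im,d,K,E=load("w1")
hsv=cv2.cvtColor(im,cv2.COLOR_RGB2HSV)
for n,box,z in [("large",(225,95,300,195),.022),("small",(320,35,415,120),.016)]:
    x,y=(box[0]+box[2])//2,(box[1]+box[3])//2
    print(hsv[y+15,x],hsv[y,x-5])
    c=blob(im,None,(6,75,60),(18,255,180),box); C,s,a=rect(K,E,c,z); print(n,C.round(4),s.round(1),round(a,3))
im,d,K,E=load("t1")
for n,box,z in [("large",(265,205,303,238),.022),("small",(265,165,295,192),.016)]:
    c=blob(im,None,(8,60,50),(22,140,140),box); C,s,a=rect(K,E,c,z); print("top",n,C.round(4),s.round(1),round(a,3))
```

```text
[ 16  68 170] [ 39   8 212]
large [ 0.4311 -0.3176] [52.4 31.1] -0.454
[ 16  82 140] [ 38  15 209]
small [ 0.6015 -0.2687] [78.6 50. ] -0.975
top large [ 0.473  -0.2479] [49.2 23.1] -0.768
top small [ 0.6015 -0.2664] [84.4 53.5] -0.958
```

```bash
python3 - <<'E'
from seg import *
im,d,K,E=load("w1")
im2=cv2.GaussianBlur(im,(3,3),0)
for n,box,z in [("large",(230,98,296,195),.022),("small",(320,35,415,120),.016)]:
    c=blob(im2,None,(6,56,40),(22,255,205),box); C,s,a=rect(K,E,c,z); print(n,C.round(4),s.round(1),round(a,3),c.min(0),c.max(0))
E
python3 go.py 0.444 -0.2865 0.08 1.123
```

```text
large [ 0.4463 -0.2871] [101.9  55.8] 1.117 [240 107] [284 186]
small [ 0.6016 -0.2685] [80.1 51.6] -0.978 [331  44] [404 112]
now [ 0.4245 -0.3163  0.2224] psi 1.116 t 1.07 grip 0.0869 F [-0.4 -1.  -0.8] q6 -0.4
shift cm [ 3.54  0.44 14.24] dist 14.7 spin -0.007
```

```bash
python3 - <<'E'
from seg import *
im,d,K,E=load("w1")
v,u=np.mgrid[0:384,0:512]
c=np.stack([(u-K[0,2])/K[0,0]*d,-(v-K[1,2])/K[1,1]*d,-d],-1)
w=(c-E[:3,3])@E[:3,:3]
for px in [(160,275),(240,280),(195,300),(205,320),(255,290),(170,100)]:
    x,y=int(px[0]*.64),int(px[1]*.64); print(px,w[y,x].round(3))
# points under body footprint
C=np.array([.4453,-.2867]);a=1.119
r=w[...,:2]-C; al=r@[np.cos(a),np.sin(a)]; ac=r@[np.sin(a),-np.cos(a)]
m=(abs(al)<.05)&(abs(ac)<.105)&(d>.15)
print("max z under body",np.percentile(w[m][:,2],[50,99,100]))
E
python3 go.py 0.4453 -0.2867 0.08 1.119
```

```text
(160, 275) [ 0.243 -0.228  0.03 ]
(240, 280) [ 0.302 -0.26   0.033]
(195, 300) [ 0.282 -0.258  0.074]
(205, 320) [ 0.284 -0.274  0.079]
(255, 290) [ 0.309 -0.273  0.031]
(170, 100) [ 0.32  -0.112  0.015]
max z under body [7.51462886e-05 2.40860969e-01 2.48750337e-01]
now [ 0.4245 -0.3163  0.2224] psi 1.116 t 1.07 grip 0.0869 F [-0.4 -1.  -0.8] q6 -0.4
shift cm [ 3.58  0.57 14.24] dist 14.7 spin -0.003
```

arm_command(targets=[[1.8,0.3,4,0,8.7],[3.6,0.57,9,0,8.7],[3.6,0.57,14,0,8.7],[3.6,0.57,18,0,8.7],[3.6,0.57,18.5,0,8.7]])

```text
time: 1.7
position: [0.4437, -0.2853, 0.035]
tool_rot: [0.849, 0.529, -0.001, -0.003]
ft_force: [0.7, -0.3, -0.5]
grip_width: 0.0867
```

```bash
python3 go.py 0.4453 -0.2867 0.004 1.119
```

```text
now [ 0.4437 -0.2853  0.035 ] psi 1.115 t 1.7 grip 0.0867 F [ 0.7 -0.3 -0.5] q6 -0.33
shift cm [-0.07  0.22  3.1 ] dist 3.1 spin -0.004
```

arm_command(targets=[[0,0.1,1.5,0,8.7],[0,0.1,3.0,0,8.7],[0,0.1,3.0,0,8.7]])

```text
time: 2.08
position: [0.4465, -0.2855, 0.0072]
tool_rot: [0.848, 0.53, -0.0, -0.0]
ft_force: [0.7, 0.2, 0.5]
grip_width: 0.0867
```

```bash
python3 go.py 0.4453 -0.2867 0.004 1.119
```

```text
now [ 0.4465 -0.2855  0.0072] psi 1.118 t 2.08 grip 0.0867 F [0.7 0.2 0.5] q6 -0.33
shift cm [-0.16 -0.06  0.32] dist 0.4 spin -0.001
```

arm_command(targets=[[-0.15,-0.05,0.25,0,8.7],[-0.15,-0.05,0.25,0,5.5],[-0.15,-0.05,0.25,0,5.5],[-0.15,-0.05,0.25,0,5.5],[-0.15,-0.05,0.25,0,5.5]], newtons=25)

```text
time: 2.7
position: [0.4457, -0.2867, 0.0052]
tool_rot: [0.848, 0.53, 0.0, 0.0]
ft_force: [-0.4, 0.7, 1.2]
grip_width: 0.0579
```

```bash
python3 go.py 0.4453 -0.2867 0.004 1.119
```

```text
now [ 0.4457 -0.2867  0.0052] psi 1.118 t 2.7 grip 0.0579 F [-0.4  0.7  1.2] q6 -0.33
shift cm [-0.02 -0.04  0.12] dist 0.1 spin -0.001
```

Run:
```python
from go import *
a=1.32
plan(.5022-.12*np.cos(a),-.0593-.12*np.sin(a),.22,a)
```

```text
now [ 0.4457 -0.2867  0.0052] psi 1.118 t 2.7 grip 0.0579 F [-0.4  0.7  1.2] q6 -0.33
shift cm [ 11.16  -2.46 -21.48] dist 24.3 spin -0.202
```

arm_command(targets=[[0,0,-4,0,5.5],[0,0,-10,0,5.5],[4,-1,-15,-0.07,5.5],[8,-2,-19,-0.14,5.5],[11.2,-2.5,-21.5,-0.2,5.5]])

```text
time: 3.32
position: [0.4723, -0.1735, 0.2221]
tool_rot: [0.79, 0.613, 0.0, 0.001]
ft_force: [0.7, -1.3, -1.7]
grip_width: 0.0579
```

arm_command(targets=[[0,0,0,0,5.5],[0,0,0,0,5.5],[0,0,0,0,5.5]])

```text
time: 3.7
position: [0.4713, -0.1756, 0.2187]
tool_rot: [0.791, 0.612, -0.001, -0.001]
ft_force: [-0.4, -0.0, -0.7]
grip_width: 0.0578
```

Run:
```python
from h import *
im,d,K,E=cam("wrist","w2")
from go import *
plan(.5022,-.0593,.12,1.32)
```

```text
now [ 0.4714 -0.1757  0.2188] psi 1.316 t 3.75 grip 0.0576 F [ 0.3  0.4 -1.8] q6 -0.32
shift cm [12.03  0.07  9.89] dist 15.6 spin -0.004
```

View pics/w2.png

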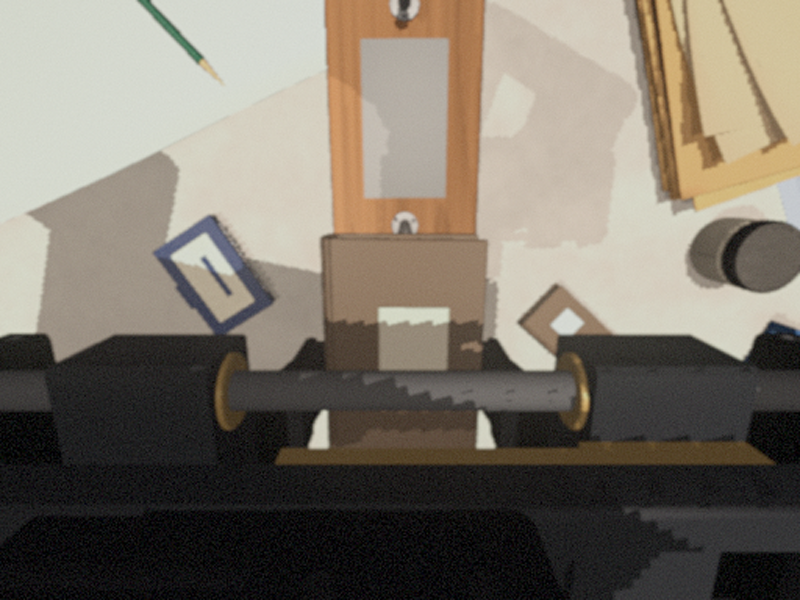

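Run:
```python
from seg import *
im,d,K,E=load("w2")
hsv=cv2.cvtColor(im,cv2.COLOR_RGB2HSV)
print(hsv[60,250],hsv[60,220],hsv[100,260],hsv[200,250])
c=blob(im,None,(0,0,90),(180,60,215),(224,18,292,134)); C,s,a=rect(K,E,c,.02); print("pad",C.round(4),s.round(1),round(a,3),c.min(0),c.max(0))
# press side edges: rows, orange extents
m=cv2.inRange(hsv,(5,70,60),(20,255,255))
L=[];Rr=[]
for r in range(15,142,2):
    xs=np.where(m[r,195:325])[0]+195
    L.append((xs.min(),r));Rr.append((xs.max()+1,r))
for e in (L,Rr):
    W=ray(K,E,np.array(e)-[.5,0],.02)[:,:2]; vx,vy,x0,y0=cv2.fitLine(W.astype(np.float32),cv2.DIST_HUBER,0,.001,.001).ravel()
    print("edge ang",np.arctan2(vy,vx)%np.pi,"dist of centre", (C-[x0,y0])@[vy,-vx])
# book front edge corner in hand: underside z ~ .2188-.0052=.2136 ; top .2356
print("book px->", ray(K,E,[(323*.64,238*.64),(487*.64,240*.64)],.2356).round(4))
p=np.load("w2.npz")["p"];M=R.from_quat(np.load("w2.npz")["q"]).as_matrix()
print((ray(K,E,[(323*.64,238*.64),(487*.64,240*.64)],.2356)-p)@M)
```

```text
[ 17  20 182] [ 14 128 197] [ 21  23 177] [ 35  21 215]
pad [ 0.5033 -0.0601] [114.8  65.8] 1.315 [231  25] [286 126]
edge ang 1.3145517 dist of centre 0.058782903801770335
edge ang 1.3176305 dist of centre -0.05905981082252572
book px-> [[ 0.4592 -0.1191  0.2356]
 [ 0.5122 -0.1336  0.2356]]
[[ 0.05165208 -0.02600173 -0.01677277]
 [ 0.05093899  0.02894914 -0.01692007]]
```

```bash
python3 go.py .5031 -.0592 .0262 1.316
```

```text
now [ 0.4714 -0.1757  0.2188] psi 1.316 t 3.75 grip 0.0576 F [ 0.3  0.4 -1.8] q6 -0.32
shift cm [12.06  0.18 19.27] dist 22.7 spin 0.0
```

arm_command(targets=[[4,0,0,0,5.5],[8.5,0.1,0,0,5.5],[12,0.15,2,0,5.5],[12.05,0.18,6,0,5.5],[12.05,0.18,9,0,5.5]])

```text
time: 4.38
position: [0.5035, -0.0588, 0.128]
tool_rot: [0.791, 0.612, -0.001, -0.001]
ft_force: [1.0, -0.1, -1.5]
grip_width: 0.0581
```

arm_command(targets=[[0,0,3,0,5.5],[0,0,6,0,5.5],[0,0,8.5,0,5.5],[0,0,8.5,0,5.5],[0,0,8.5,0,5.5]])

```text
time: 5.0
position: [0.5044, -0.0594, 0.0452]
tool_rot: [0.791, 0.612, 0.0, 0.0]
ft_force: [-0.2, 0.1, -0.7]
grip_width: 0.058
```

```bash
python3 go.py .5031 -.0592 .0262 1.316
```

```text
now [ 0.5044 -0.0594  0.0452] psi 1.317 t 5.0 grip 0.058 F [-0.2  0.1 -0.7] q6 -0.08
shift cm [-0.01 -0.13  1.9 ] dist 1.9 spin 0.001
```

arm_command(targets=[[0,-0.12,0.8,0,5.5],[0,-0.12,1.6,0,5.5],[0,-0.12,1.85,0,5.5],[0,-0.12,1.85,0,5.5]])

```text
time: 5.5
position: [0.5029, -0.0585, 0.0264]
tool_rot: [0.791, 0.612, -0.0, -0.0]
ft_force: [0.4, 0.9, -2.0]
grip_width: 0.0579
```

```bash
python3 go.py .5031 -.0592 .0262 1.316
```

```text
now [ 0.5029 -0.0585  0.0264] psi 1.318 t 5.5 grip 0.0579 F [ 0.4  0.9 -2. ] q6 -0.08
shift cm [-0.07  0.04  0.02] dist 0.1 spin 0.002
```

arm_command(targets=[[-0.07,0,0.1,0,5.5],[-0.07,0,0.1,0,7.5],[-0.07,0,0.1,0,7.5],[-0.07,0,0.1,0,7.5],[-0.07,0,-1,0,7.5]])

```text
time: 6.12
position: [0.5022, -0.059, 0.0364]
tool_rot: [0.791, 0.612, -0.0, -0.001]
ft_force: [-0.1, 0.2, -1.0]
grip_width: 0.0749
```

```bash
python3 go.py .4 .2761 .2 .017
```

```text
now [ 0.5022 -0.059   0.0364] psi 1.318 t 6.12 grip 0.0749 F [-0.1  0.2 -1. ] q6 -0.09
shift cm [ 29.89 -18.31 -16.32] dist 38.7 spin 1.301
```

arm_command(targets=[[0,0,-5.5,0,7.5],[0,0,-11.5,0,7.5],[4,-3,-15,0.18,7.5],[8,-6,-16,0.36,7.5],[12,-8,-16.3,0.54,7.5]])

```text
time: 6.75
position: [0.4545, 0.0782, 0.2015]
tool_rot: [0.927, 0.376, 0.001, 0.001]
ft_force: [2.1, 0.0, 0.4]
grip_width: 0.0751
```

```bash
python3 go.py .4 .2761 .2 .017
```

```text
now [0.4545 0.0782 0.2015] psi 0.771 t 6.75 grip 0.0751 F [2.1 0.  0.4] q6 0.73
shift cm [  9.88 -17.99   0.13] dist 20.5 spin 0.754
```

arm_command(targets=[[2.5,-4,0,0.18,8.7],[5,-8,0,0.36,8.7],[7.5,-13,0,0.54,8.7],[10,-18,0,0.73,8.7],[10,-18,0,0.75,8.7]])

```text
time: 7.38
position: [0.3987, 0.278, 0.2003]
tool_rot: [1.0, 0.015, 0.0, -0.0]
ft_force: [-0.1, -0.3, -0.5]
grip_width: 0.0871
```

arm_command(targets=[[0,0,0,0,8.7],[0,0,0,0,8.7]])

```text
time: 7.62
position: [0.4004, 0.2749, 0.1999]
tool_rot: [1.0, 0.014, 0.0, 0.0]
ft_force: [0.9, -0.2, -0.0]
grip_width: 0.0871
```

Run:
```python
from h import *
cam("wrist","w3");cam("top","t3")
from go import *
plan(.5073,.2761,.12,.017)
im,d,K,E=load("t3"); cv2.imwrite("pics/t3c.png",cv2.resize(im[160:240,170:330,::-1],(800,400),interpolation=cv2.INTER_CUBIC))
```

```text
now [0.4007 0.2746 0.1997] psi 0.027 t 7.72 grip 0.087 F [-0.1 -0.1  0.6] q6 1.91
shift cm [10.66  0.14  7.98] dist 13.3 spin 0.01
```

View pics/w3.png

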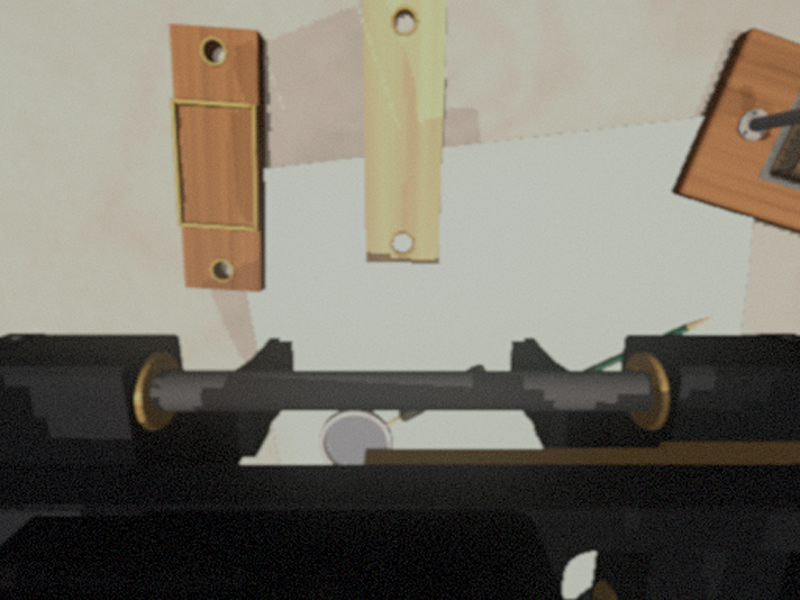

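View pics/t3c.png

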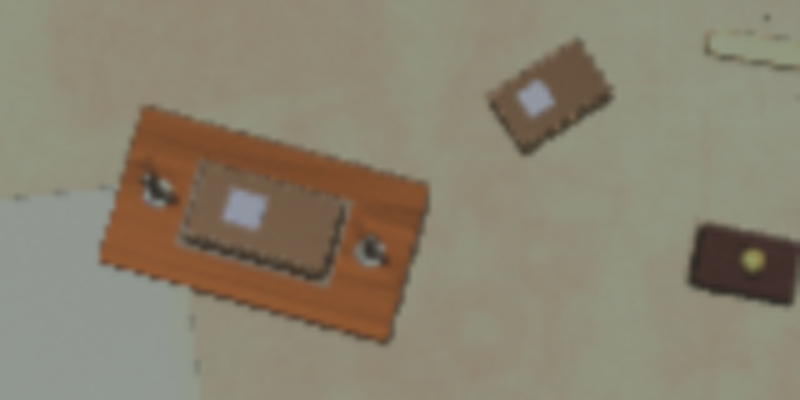

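Run:
```python
from seg import *
im,d,K,E=load("w3")
hsv=cv2.cvtColor(im,cv2.COLOR_RGB2HSV)
print(hsv[90,250],hsv[90,275],hsv[120,310],hsv[30,310],hsv[160,245])
def hole(cx,cy,z,n):
    x,y=round(cx*.64),round(cy*.64); r=11
    sub=im[y-r:y+r+1,x-r:x+r+1]; 
    cv2.imwrite(f"pics/hole_{n}.png",cv2.resize(sub[:,:,::-1],(300,300),interpolation=cv2.INTER_CUBIC))
    return ray(K,E,(cx*.64-.2,cy*.64-.2),z)[0]
for nm,z,hs in (("board",.012,[(404,21),(402,242)]),("platen",.018,[(214,51),(222,270)])):
    A,B=[hole(*h,z,nm+str(i)) for i,h in enumerate(hs)]
    print(nm,((A+B)/2).round(4),np.linalg.norm(A-B).round(4),np.arctan2(*(A-B)[1::-1]).round(4))
c=blob(im,None,(24,45,60),(36,255,255),(220,0,300,175)); 
# board edges
cs=c[(c[:,1]>20)&(c[:,1]<150)]
for side in (0,1):
    mid=256+1
    e=cs[(cs[:,0]>mid) if side else (cs[:,0]<mid)].astype(float); 
    W=ray(K,E,e,.012)[:,:2].astype(np.float32); vx,vy,x0,y0=cv2.fitLine(W,cv2.DIST_HUBER,0,.001,.001).ravel(); print("edge",np.arctan2(vy,vx).round(4), "y at x=.5073",(y0+vy/vx*(.5073-x0)).round(4))
imt,d,K,E=load("t3")
c=blob(imt,None,(8,90,60),(18,255,255),(185,175,262,232)); C,s,a=rect(K,E,c,.02); print("press",C,s,a)
```

```text
[ 26  65 187] [ 23  74 187] [ 35   8 190] [ 25  23 185] [ 28  60 188]
board [0.5075 0.2764 0.012 ] 0.1585 0.0186
platen [0.4821 0.4167 0.018 ] 0.1596 -0.0391
edge 0.0998 y at x=.5073 0.2992
edge -0.1 y at x=.5073 0.2565
press [ 0.50225806 -0.05919967] [219.12773132 120.67868805] 1.318699367479124
```

```bash
cd pics; python3 -c "
import cv2,numpy as np
cv2.imwrite('holes.png',np.hstack([cv2.imread(f'hole_{n}.png') for n in ('board0','board1')]))"
```

```text
(no output)
```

View pics/holes.png

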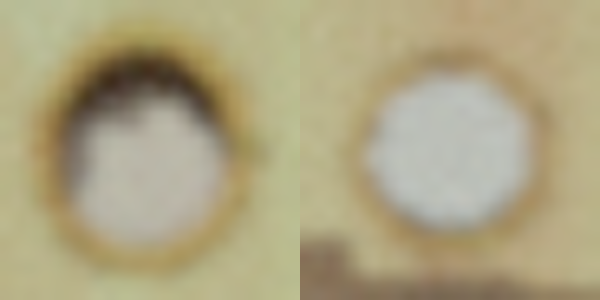

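```bash
python3 go.py .5075 .2764 .003 .018
```

```text
now [0.4007 0.2746 0.1997] psi 0.027 t 7.72 grip 0.087 F [-0.1 -0.1  0.6] q6 1.91
shift cm [10.68  0.11 19.68] dist 22.4 spin 0.009
```

arm_command(targets=[[3.5,0.1,4,0.01,8.7],[7.5,0.1,9,0.01,8.7],[10.7,0.1,13,0.01,8.7],[10.7,0.1,16,0.01,8.7],[10.7,0.1,17,0.01,8.7]])

```text
time: 8.35
position: [0.5065, 0.2758, 0.0274]
tool_rot: [1.0, 0.008, -0.002, 0.001]
ft_force: [-0.3, -0.4, -0.1]
grip_width: 0.087
```

arm_command(targets=[[0,0,0,0,8.7],[0,0,0,0,8.7]])

```text
time: 8.6
position: [0.508, 0.2776, 0.031]
tool_rot: [1.0, 0.009, 0.001, -0.0]
ft_force: [0.6, -0.1, 0.3]
grip_width: 0.087
```

```bash
python3 go.py .5075 .2764 .003 .018
```

```text
now [0.508  0.2776 0.031 ] psi 0.018 t 8.6 grip 0.087 F [ 0.6 -0.1  0.3] q6 1.86
shift cm [-0.06  0.12  2.8 ] dist 2.8 spin -0.0
```

arm_command(targets=[[0,0.1,1.5,0,8.7],[0,0.1,2.7,0,8.7],[0,0.1,2.7,0,8.7],[0,0.1,2.7,0,8.7]])

```text
time: 9.1
position: [0.5072, 0.2764, 0.0023]
tool_rot: [1.0, 0.009, -0.0, 0.0]
ft_force: [-0.8, -0.3, -0.3]
grip_width: 0.0866
```

```bash
python3 go.py .5075 .2764 .003 .018
```

```text
now [0.5072 0.2764 0.0023] psi 0.018 t 9.1 grip 0.0866 F [-0.8 -0.3 -0.3] q6 1.86
shift cm [ 0.03  0.   -0.07] dist 0.1 spin -0.0
```

arm_command(targets=[[0,0,0,0,5.6],[0,0,0,0,5.6],[0,0,0,0,5.6],[0,0,0,0,5.6]], newtons=35)

```text
time: 9.6
position: [0.5074, 0.2764, 0.0027]
tool_rot: [1.0, 0.009, 0.0, -0.0]
ft_force: [-0.6, -0.4, 0.8]
grip_width: 0.06
```

Run:
```python
from go import *
a=1.316
plan(.5028-.12*np.cos(a),-.0597-.12*np.sin(a),.22,a)
plan(.5028,-.0597,.20,a)
```

```text
now [0.5074 0.2764 0.0027] psi 0.018 t 9.6 grip 0.06 F [-0.6 -0.4  0.8] q6 1.86
shift cm [ -4.28  45.15 -21.74] dist 50.3 spin -1.298
now [0.5074 0.2764 0.0027] psi 0.018 t 9.6 grip 0.06 F [-0.6 -0.4  0.8] q6 1.86
shift cm [ -1.05  33.59 -19.73] dist 39.0 spin -1.298
```

arm_command(targets=[[0,0,-4,0,5.6],[0,0,-10,0,5.6],[0,3,-15,-0.18,5.6],[0,8,-19,-0.36,5.6],[0,13,-20,-0.54,5.6]])

```text
time: 10.22
position: [0.5111, 0.146, 0.2054]
tool_rot: [0.96, 0.278, 0.003, 0.001]
ft_force: [0.8, 0.4, -2.0]
grip_width: 0.0599
```

```bash
python3 go.py .5028 -.0597 .20 1.316
```

```text
now [0.5111 0.146  0.2054] psi 0.564 t 10.22 grip 0.0599 F [ 0.8  0.4 -2. ] q6 1.07
shift cm [-11.69  16.94   0.53] dist 20.6 spin -0.752
```

arm_command(targets=[[-3,4,0,-0.18,5.6],[-6,8,0,-0.36,5.6],[-9,13,0,-0.54,5.6],[-11.7,17,0.3,-0.72,5.6],[-11.7,17,0.5,-0.75,5.6]])

```text
time: 10.85
position: [0.5002, -0.0628, 0.1974]
tool_rot: [0.795, 0.607, -0.0, 0.001]
ft_force: [0.1, 0.8, -1.5]
grip_width: 0.0595
```

arm_command(targets=[[0,0,0,0,5.6],[0,0,0,0,5.6],[0,0,0,0,5.6]])

```text
time: 11.22
position: [0.5, -0.0586, 0.1975]
tool_rot: [0.794, 0.608, 0.0, -0.0]
ft_force: [1.0, 0.5, -1.7]
grip_width: 0.0593
```

Run:
```python
from h import *
cam("wrist","w4");cam("scene","s4")
from go import *
plan(.5028,-.0597,.14,1.316)
```

```text
now [ 0.5001 -0.0587  0.1976] psi 1.308 t 11.32 grip 0.0596 F [-0.4  0.6 -0.9] q6 -0.08
shift cm [-0.03  0.28  5.76] dist 5.8 spin -0.008
```

View pics/w4.png

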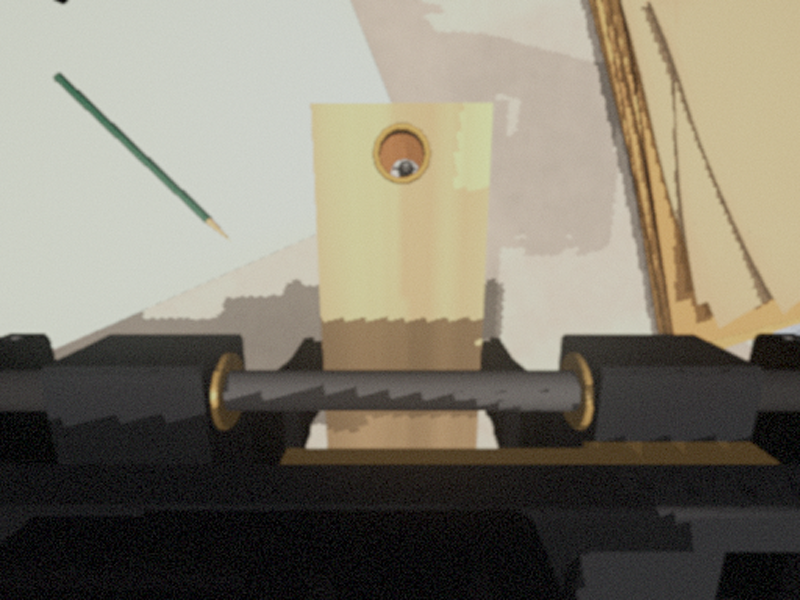

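View pics/s4.png

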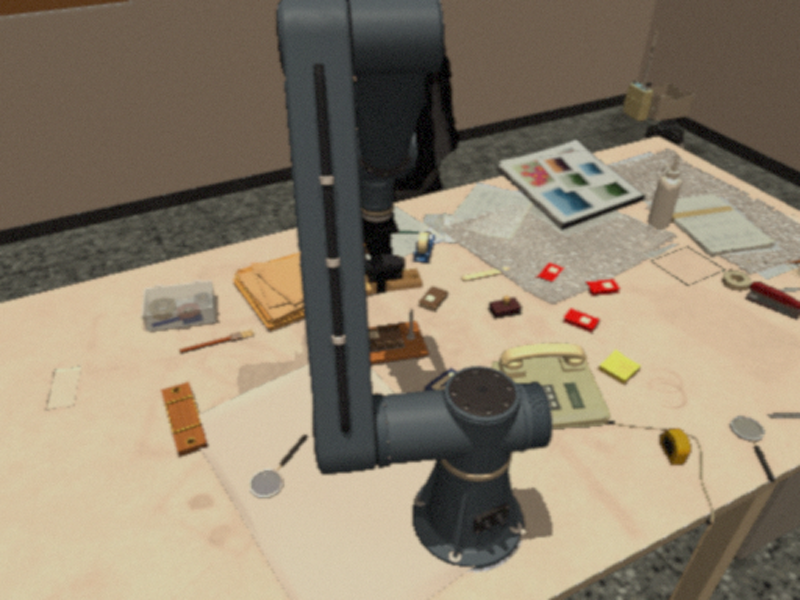

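Run:
```python
from h import *
im,d,K,E=load("w4"); f=np.load("w4.npz"); p=f["p"];M=R.from_quat(f["q"]).as_matrix()
x,y=257,99
sub=im[y-25:y+26,x-25:x+26]; cv2.imwrite("pics/w4c.png",cv2.resize(sub[:,:,::-1],(612,612),interpolation=cv2.INTER_CUBIC))
h=ray(K,E,(402*.64,153*.64),p[2]-.0027+.012)[0]; print("hole tool",(h-p)@M)
r=ray(K,E,(405*.64,167*.64),.108)[0]; print("tip",r)
a=1.316;C=np.array([.5028,-.0597]); print("expected tip",C+.08*np.array([np.cos(a),np.sin(a)]),proj(K,E,np.r_[C+.08*np.array([np.cos(a),np.sin(a)]),.108])/.64,
 "base",proj(K,E,np.r_[C+.08*np.array([np.cos(a),np.sin(a)]),.02])/.64)
```

```text
hole tool [ 0.0792594   0.0004991  -0.00929457]
tip [0.52312609 0.01796981 0.108     ]
expected tip [0.52296387 0.01771717] [[404.83663271 167.53619095]] base [[403.83138575 173.72108552]]
```

View pics/w4c.png

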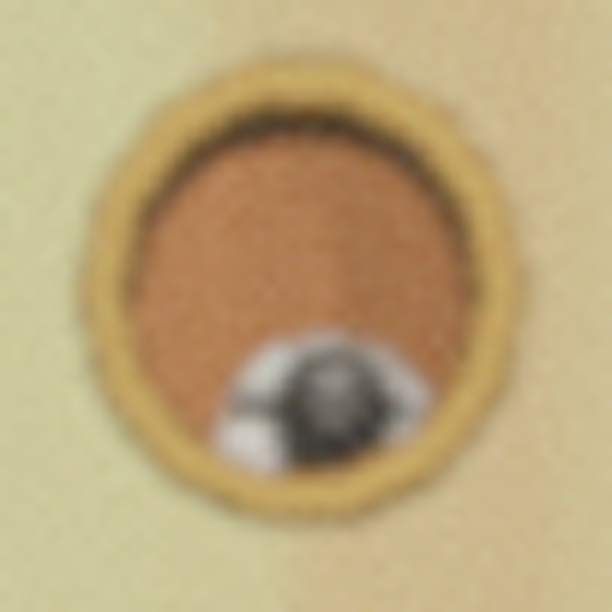

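arm_command(targets=[[0,0.28,2,-0.008,5.6],[0,0.28,4.5,-0.008,5.6],[0,0.28,7,-0.008,5.6],[0,0.28,7,-0.008,5.6],[0,0.28,7,-0.008,5.6]])

```text
time: 11.95
position: [0.5034, -0.06, 0.1281]
tool_rot: [0.792, 0.611, 0.0, 0.0]
ft_force: [-0.7, -0.1, -0.8]
grip_width: 0.0596
```

Run:
```python
from h import *
from go import *
im,d,K,E=cam("wrist","w5");plan(.5028,-.0597,.10,1.316)
sub=im[60:140,217:297]; cv2.imwrite("pics/w5c.png",cv2.resize(sub[:,:,::-1],(600,600),interpolation=cv2.INTER_CUBIC))
a=1.316;C=np.array([.5028,-.0597]); t=np.r_[C+.08*np.array([np.cos(a),np.sin(a)]),.108]
u=(proj(K,E,t)[0]-[217,60])*7.5; print("expected tip in crop",u)
```

```text
now [ 0.5037 -0.0602  0.1285] psi 1.315 t 12.0 grip 0.0598 F [ 0.   0.2 -0.7] q6 -0.08
shift cm [ 0.03 -0.1   2.85] dist 2.8 spin -0.001
expected tip in crop [285.93226183 302.58201621]
```

View pics/w5c.png

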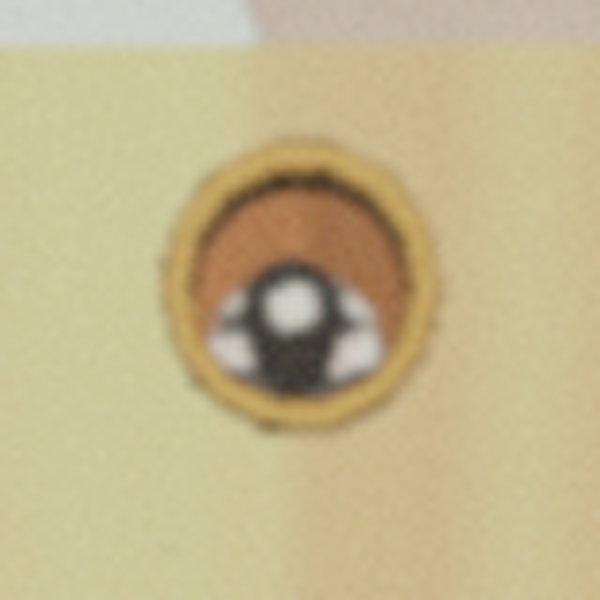

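arm_command(targets=[[0,-0.1,0.3,0,5.6],[0,-0.1,1.2,0,5.6],[0,-0.1,2.2,0,5.6],[0,-0.1,2.8,0,5.6],[0,-0.1,2.8,0,5.6]])

```text
time: 12.62
position: [0.5013, -0.0597, 0.0987]
tool_rot: [0.792, 0.611, -0.0, -0.001]
ft_force: [-0.3, 0.2, -2.0]
grip_width: 0.0594
```

Run:
```python
from h import *
from go import *
im,d,K,E=cam("wrist","w6");plan(.5028,-.0597,.0455,1.316)
sub=im[60:140,217:297]; cv2.imwrite("pics/w6c.png",cv2.resize(sub[:,:,::-1],(600,600),interpolation=cv2.INTER_CUBIC))
```

```text
now [ 0.5016 -0.0598  0.099 ] psi 1.315 t 12.68 grip 0.0597 F [ 0.7  0.5 -1.4] q6 -0.08
shift cm [0.04 0.12 5.35] dist 5.4 spin -0.001
```

View pics/w6c.png

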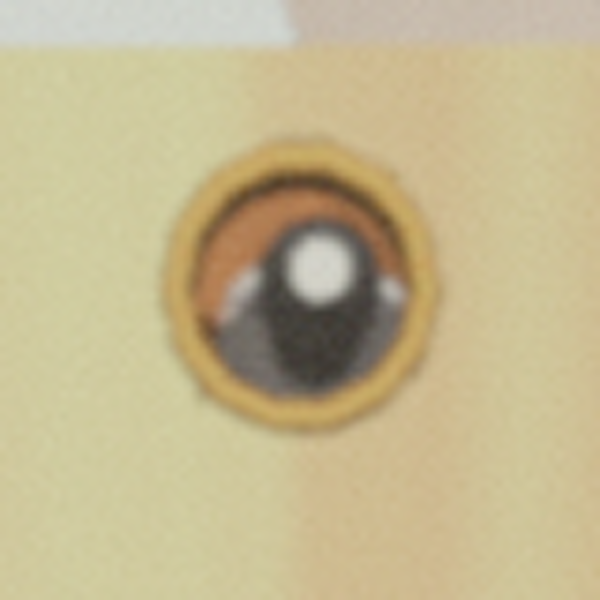

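arm_command(targets=[[0.03,0.12,0.3,0,5.6],[0.03,0.12,1.5,0,5.6],[0.03,0.12,3,0,5.6],[0.03,0.12,4.3,0,5.6],[0.03,0.12,4.3,0,5.6]])

```text
time: 13.3
position: [0.502, -0.0596, 0.055]
tool_rot: [0.792, 0.611, -0.001, -0.001]
ft_force: [-0.1, -0.1, -1.3]
grip_width: 0.0595
```

```bash
python3 go.py .5028 -.0597 .0455 1.316
```

```text
now [ 0.502  -0.0596  0.055 ] psi 1.314 t 13.3 grip 0.0595 F [-0.1 -0.1 -1.3] q6 -0.08
shift cm [0.01 0.09 0.94] dist 0.9 spin -0.002
```

arm_command(targets=[[0,0.05,0.5,0,5.6],[0,0.05,0.95,0,5.6],[0,0.05,1.0,0,5.6],[0,0.05,1.0,0,5.6]])

```text
time: 13.8
position: [0.5036, -0.0601, 0.0466]
tool_rot: [0.792, 0.611, 0.0, 0.0]
ft_force: [-0.4, -0.0, -1.9]
grip_width: 0.0593
```

```bash
python3 go.py .5028 -.0597 .0455 1.316
```

```text
now [ 0.5036 -0.0601  0.0466] psi 1.315 t 13.8 grip 0.0593 F [-0.4 -0.  -1.9] q6 -0.08
shift cm [ 0.01 -0.09  0.11] dist 0.1 spin -0.001
```

arm_command(targets=[[0,-0.06,0.2,0,5.6],[0,-0.06,0.2,0,7.5],[0,-0.06,0.2,0,7.5],[0,-0.06,0.2,0,7.5],[0,-0.06,-2,0,7.5]])

```text
time: 14.42
position: [0.5018, -0.0595, 0.0655]
tool_rot: [0.792, 0.611, -0.001, -0.002]
ft_force: [-0.2, -0.2, 0.6]
grip_width: 0.0746
```

Run:
```python
from go import *
a=-.978
plan(.6018-.11*np.cos(a),-.268-.11*np.sin(a),.20,a)
plan(.6018+.11*np.cos(a),-.268+.11*np.sin(a),.20,a+np.pi)
```

```text
now [ 0.5018 -0.0595  0.0655] psi 1.314 t 14.43 grip 0.0746 F [-0.2 -0.2  0.6] q6 -0.08
shift cm [-10.36   6.66 -13.47] dist 18.3 spin -0.849
now [ 0.5018 -0.0595  0.0655] psi 1.314 t 14.43 grip 0.0746 F [-0.2 -0.2  0.6] q6 -0.08
shift cm [-24.89  23.17 -13.54] dist 36.6 spin -0.849
```

```bash
python3 go.py .6019 -.2678 .15 2.165
```

```text
now [ 0.5018 -0.0595  0.0655] psi 1.314 t 14.43 grip 0.0746 F [-0.2 -0.2  0.6] q6 -0.08
shift cm [-17.61  14.94  -8.51] dist 24.6 spin -0.851
```

arm_command(targets=[[0,0,-5,0,7.5],[0,0,-9,0,8.7],[-2,1,-12,-0.18,8.7],[-6,4,-12,-0.36,8.7],[-11,7,-12,-0.54,8.7]])

```text
time: 15.05
position: [0.5435, -0.1845, 0.1875]
tool_rot: [0.597, 0.802, 0.0, 0.001]
ft_force: [1.5, -0.8, 0.4]
grip_width: 0.0867
```

```bash
python3 go.py .6019 -.2678 .15 2.165; python3 -c "
from h import *
im,d,K,E=cam('top','t6'); cv2.imwrite('pics/t6c.png',cv2.resize(im[160:240,170:330,::-1],(800,400),interpolation=cv2.INTER_CUBIC))"
```

```text
now [ 0.5435 -0.1845  0.1875] psi 1.862 t 15.05 grip 0.0867 F [ 1.5 -0.8  0.4] q6 -0.81
shift cm [-9.66  3.2   3.76] dist 10.8 spin -0.303
```

View pics/t6c.png

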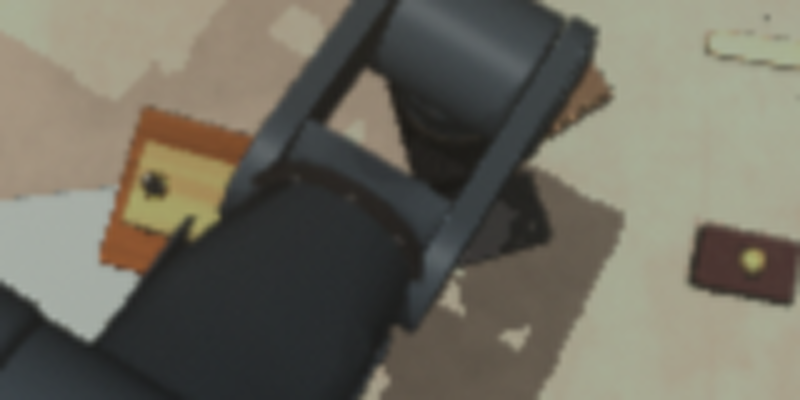

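arm_command(targets=[[-4,1.3,1,-0.15,8.7],[-8,2.6,3,-0.28,8.7],[-9.6,3.2,6,-0.3,8.7],[-9.6,3.2,9,-0.3,8.7],[-9.6,3.2,11,-0.3,8.7]])

```text
time: 15.72
position: [0.5994, -0.2667, 0.0745]
tool_rot: [0.474, 0.88, 0.0, -0.001]
ft_force: [0.1, 0.5, -0.1]
grip_width: 0.0866
```

arm_command(targets=[[0,0,0,0,8.7],[0,0,0,0,8.7]])

```text
time: 15.98
position: [0.601, -0.2673, 0.0775]
tool_rot: [0.474, 0.881, -0.0, 0.001]
ft_force: [0.6, -0.2, -0.7]
grip_width: 0.0871
```

```bash
python3 go.py .6019 -.2678 .005 2.165; python3 -c "
from h import *
im,d,K,E=cam('wrist','w7')"
```

```text
now [ 0.601  -0.2673  0.0775] psi 2.155 t 15.97 grip 0.0871 F [ 0.6 -0.2 -0.7] q6 -1.17
shift cm [-0.08  0.04  7.25] dist 7.2 spin -0.01
```

View pics/w7.png

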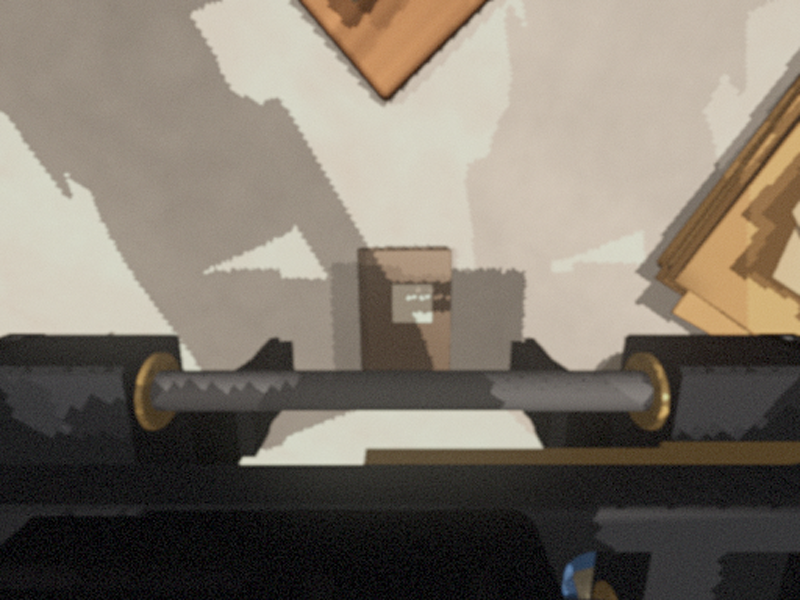

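Run:
```python
from h import *
im,d,K,E=load("w7"); f=np.load("w7.npz"); p=f["p"];M=R.from_quat(f["q"]).as_matrix()
print((ray(K,E,np.array([(360,247),(451,247)])*.64,.016)-p)@M)
```

```text
[[ 0.03870231 -0.02148659  0.06140962]
 [ 0.03864913  0.0256982   0.06144157]]
```

arm_command(targets=[[-0.1,0.1,2,-0.003,8.7],[-0.1,0.1,5,-0.003,8.7],[-0.1,0.1,7.2,-0.003,8.7],[-0.1,0.1,7.3,-0.003,8.7],[-0.1,0.1,7.3,-0.003,8.7]])

```text
time: 16.65
position: [0.6017, -0.2674, 0.0033]
tool_rot: [0.472, 0.881, 0.0, -0.0]
ft_force: [0.4, -0.8, -0.6]
grip_width: 0.0869
```

arm_command(targets=[[0,0,0,0,4.6],[0,0,0,0,4.6],[0,0,0,0,4.6],[0,0,0,0,4.6],[0,0,0,0,4.6]], newtons=25)

```text
time: 17.27
position: [0.6019, -0.2675, 0.0036]
tool_rot: [0.472, 0.881, 0.0, 0.0]
ft_force: [0.1, 0.3, -0.1]
grip_width: 0.0497
```

Run:
```python
from go import *
a=1.316
plan(.5028,-.0597,.20,a)
```

```text
now [ 0.6019 -0.2675  0.0036] psi 2.158 t 17.27 grip 0.0497 F [ 0.1  0.3 -0.1] q6 -1.17
shift cm [ 22.79   3.25 -19.64] dist 30.3 spin 0.842
```

Run:
```python
from go import *
a=1.316
plan(.5028-.12*np.cos(a),-.0597-.12*np.sin(a),.21,a)
```

```text
now [ 0.6019 -0.2675  0.0036] psi 2.158 t 17.27 grip 0.0497 F [ 0.1  0.3 -0.1] q6 -1.17
shift cm [ 14.79  -5.69 -20.64] dist 26.0 spin 0.842
```

arm_command(targets=[[0,0,-4,0,4.6],[0,0,-10,0,4.6],[2,2,-15,0.18,4.6],[5,4,-19,0.36,4.6],[9,7,-20.6,0.54,4.6]])

```text
time: 17.9
position: [0.6116, -0.1543, 0.2127]
tool_rot: [0.693, 0.721, 0.001, 0.003]
ft_force: [0.9, 1.1, -0.2]
grip_width: 0.0497
```

Run:
```python
from go import *
a=1.316
plan(.5028-.12*np.cos(a),-.0597-.12*np.sin(a),.21,a)
```

```text
now [ 0.6116 -0.1543  0.2127] psi 1.61 t 17.9 grip 0.0497 F [ 0.9  1.1 -0.2] q6 -0.46
shift cm [ -1.62 -13.97   0.2 ] dist 14.1 spin 0.294
```

Sign slip in y (harmless, at height); correcting.

arm_command(targets=[[-0.5,-4,0,0.1,4.6],[-1,-8,0,0.2,4.6],[-1.6,-12,0,0.29,4.6],[-1.6,-14,0,0.294,4.6],[-1.6,-14,0,0.294,4.6]])

```text
time: 18.52
position: [0.4697, -0.176, 0.2095]
tool_rot: [0.789, 0.614, -0.0, -0.001]
ft_force: [0.1, 0.2, 0.0]
grip_width: 0.0496
```

arm_command(targets=[[0,0,0,0,4.6],[0,0,0,0,4.6]])

```text
time: 18.77
position: [0.4723, -0.1765, 0.2095]
tool_rot: [0.789, 0.615, 0.0, 0.0]
ft_force: [0.2, -0.4, -2.3]
grip_width: 0.0495
```

Run:
```python
from h import *
from go import *
cam("wrist","w8"); plan(.5028,-.0597,.15,1.316)
```

```text
now [ 0.4721 -0.1764  0.2094] psi 1.324 t 18.82 grip 0.0498 F [-0.5 -0.5  0.1] q6 -0.33
shift cm [12.07  0.13  5.94] dist 13.5 spin 0.008
```

View pics/w8.png

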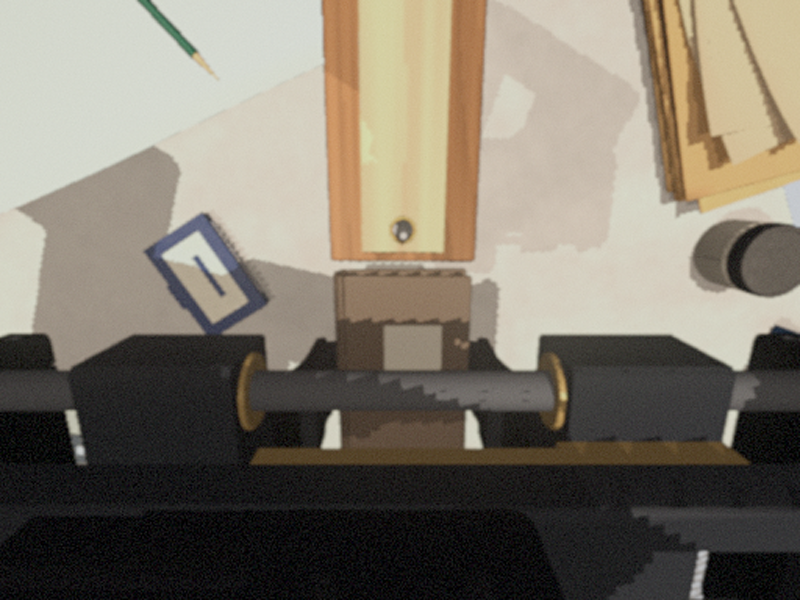

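```bash
python3 - <<'E'
from h import *
im,d,K,E=load("w8"); f=np.load("w8.npz"); p=f["p"];M=R.from_quat(f["q"]).as_matrix()
print((ray(K,E,np.array([(336,271),(471,271)])*.64,p[2]-.0036+.016)-p)@M)
print(ray(K,E,np.array([(361,100),(446,100),(363,250),(444,250)])*.64,.054))
a=1.316; C=np.array([.5028,-.0597]); print((ray(K,E,np.array([(361,100),(446,100),(363,250),(444,250)])*.64,.054)[:,:2]-C)@np.array([[np.cos(a),np.sin(a)],[np.sin(a),-np.cos(a)]]).T)
E
python3 go.py .5028 -.0597 .0582 1.316
```

```text
[[ 0.03965583 -0.02275553 -0.01243064]
 [ 0.03959402  0.02472482 -0.01238323]]
[[ 0.47722374 -0.04695148  0.054     ]
 [ 0.5332367  -0.06109362  0.054     ]
 [ 0.45133535 -0.14573832  0.054     ]
 [ 0.50931474 -0.16040927  0.054     ]]
[[ 0.00589048 -0.02796376]
 [ 0.0063229   0.0298053 ]
 [-0.09623212 -0.02811728]
 [-0.09581581  0.03168801]]
now [ 0.4721 -0.1764  0.2094] psi 1.324 t 18.82 grip 0.0498 F [-0.5 -0.5  0.1] q6 -0.33
shift cm [12.07  0.12 15.12] dist 19.3 spin 0.008
```

arm_command(targets=[[4,0,0,0.004,4.6],[8.5,0.1,0,0.008,4.6],[12.05,0.12,2,0.008,4.6],[12.05,0.12,7,0.008,4.6],[12.05,0.12,12,0.008,4.6]])

```text
time: 19.45
position: [0.5034, -0.0591, 0.0887]
tool_rot: [0.791, 0.612, 0.001, 0.001]
ft_force: [0.4, -0.7, -0.1]
grip_width: 0.0498
```

arm_command(targets=[[0,0,0,0,4.6],[0,0,0,0,4.6]])

```text
time: 19.7
position: [0.503, -0.06, 0.0905]
tool_rot: [0.791, 0.611, 0.001, 0.001]
ft_force: [0.4, -0.5, -0.6]
grip_width: 0.0499
```

```bash
python3 go.py .5028 -.0597 .0582 1.316
```

```text
now [ 0.503  -0.06    0.0905] psi 1.316 t 19.7 grip 0.0499 F [ 0.4 -0.5 -0.6] q6 -0.08
shift cm [ 0.03 -0.04  3.23] dist 3.2 spin -0.0
```

arm_command(targets=[[0.03,-0.03,1,0,4.6],[0.03,-0.03,2.2,0,4.6],[0.03,-0.03,3.0,0,4.6],[0.03,-0.03,3.2,0,4.6],[0.03,-0.03,3.2,0,4.6]])

```text
time: 20.32
position: [0.5014, -0.0594, 0.0576]
tool_rot: [0.791, 0.611, -0.0, -0.0]
ft_force: [0.2, -0.5, 1.2]
grip_width: 0.0495
```

```bash
python3 go.py .5028 -.0597 .0578 1.316
```

```text
now [ 0.5014 -0.0594  0.0576] psi 1.316 t 20.32 grip 0.0495 F [ 0.2 -0.5  1.2] q6 -0.08
shift cm [ 0.01  0.14 -0.02] dist 0.1 spin -0.0
```

arm_command(targets=[[0,0.05,-0.2,0,4.6],[0,0.05,-0.2,0,4.6],[0,0.05,-0.2,0,4.6]])

```text
time: 20.7
position: [0.5021, -0.0596, 0.0595]
tool_rot: [0.791, 0.611, 0.0, 0.0]
ft_force: [0.1, -1.1, -0.1]
grip_width: 0.0496
```

arm_command(targets=[[0,0,0,0,4.6]])

```text
time: 20.82
position: [0.5021, -0.0595, 0.0594]
tool_rot: [0.791, 0.611, -0.0, -0.0]
ft_force: [0.1, 0.2, -1.0]
grip_width: 0.0494
```

arm_command(targets=[[0,0,0,0,4.6]])

```text
time: 20.95
position: [0.502, -0.0595, 0.0594]
tool_rot: [0.791, 0.611, -0.0, -0.0]
ft_force: [-0.7, -0.5, -0.3]
grip_width: 0.0494
```

arm_command(targets=[[0,0.06,0,0,4.6],[0,0.06,0.19,0,4.6],[0,0.06,0.19,0,6.5],[0,0.06,0.19,0,6.5],[0,0.06,0.19,0,6.5]])

```text
time: 21.58
position: [0.5026, -0.0597, 0.0576]
tool_rot: [0.791, 0.611, -0.0, -0.0]
ft_force: [0.4, -0.8, -0.5]
grip_width: 0.0641
```

arm_command(targets=[[0,0,0,0,6.5],[0,0,-3,0,6.5],[0,0,-8,0,6.5],[0,0,-13,0,6.5],[0,0,-16,0,7.5]])

```text
time: 22.2
position: [0.5034, -0.0599, 0.2201]
tool_rot: [0.791, 0.611, 0.001, 0.001]
ft_force: [0.7, -0.6, 0.0]
grip_width: 0.0694
```

```bash
python3 go.py .3725 .417 .21 -.04;  python3 go.py .4821 .4169 .21 -.04
```

```text
now [ 0.5034 -0.0599  0.2201] psi 1.316 t 22.2 grip 0.0694 F [ 0.7 -0.6  0. ] q6 -0.08
shift cm [ 42.84 -24.71   0.92] dist 49.5 spin 1.356
now [ 0.5034 -0.0599  0.2201] psi 1.316 t 22.2 grip 0.0694 F [ 0.7 -0.6  0. ] q6 -0.08
shift cm [ 45.6  -14.1    0.95] dist 47.7 spin 1.356
```

arm_command(targets=[[5,-3,0,0.18,8.7],[11,-6,0,0.36,8.7],[16,-9,0,0.54,8.7],[21,-12,0,0.72,8.7],[26,-15,0,0.9,8.7]])

```text
time: 22.82
position: [0.4303, 0.2068, 0.2177]
tool_rot: [0.971, 0.24, 0.0, 0.0]
ft_force: [1.1, 0.3, 0.2]
grip_width: 0.0865
```

```bash
python3 go.py .385 .419 .21 -.04
```

```text
now [0.4303 0.2068 0.2177] psi 0.485 t 22.82 grip 0.0865 F [1.1 0.3 0.2] q6 1.3
shift cm [  5.88 -20.89   0.77] dist 21.7 spin 0.525
```

arm_command(targets=[[1.5,-5,0,0.15,8.7],[3,-10,0,0.3,8.7],[4.5,-15,0.4,0.45,8.7],[5.9,-20,0.7,0.525,8.7],[5.9,-20.9,0.7,0.525,8.7]])

```text
time: 23.45
position: [0.3836, 0.4201, 0.2102]
tool_rot: [1.0, -0.015, -0.0, -0.0]
ft_force: [0.3, -0.2, -0.2]
grip_width: 0.087
```

arm_command(targets=[[0,0,0,0,8.7],[0,0,0,0,8.7],[0,0,0,0,8.7]])

```text
time: 23.82
position: [0.3853, 0.4162, 0.2107]
tool_rot: [1.0, -0.018, -0.0, 0.0]
ft_force: [0.2, 0.9, 0.4]
grip_width: 0.0869
```

Run:
```python
from h import *
from go import *
cam("wrist","w9"); plan(.4819,.4168,.15,-.04)
im,d,K,E=cam('top','t9'); cv2.imwrite('pics/t9c.png',cv2.resize(im[160:240,170:330,::-1],(800,400),interpolation=cv2.INTER_CUBIC))
```

```text
now [0.3853 0.4164 0.2108] psi -0.037 t 23.88 grip 0.0868 F [ 0.5  0.2 -0. ] q6 2.23
shift cm [ 9.65 -0.4   6.08] dist 11.4 spin 0.003
```

View pics/w9.png

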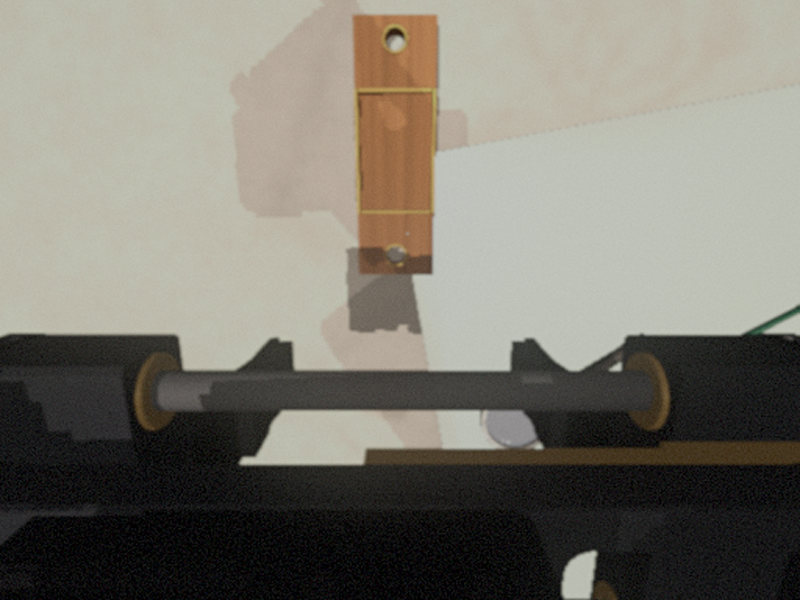

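View pics/t9c.png

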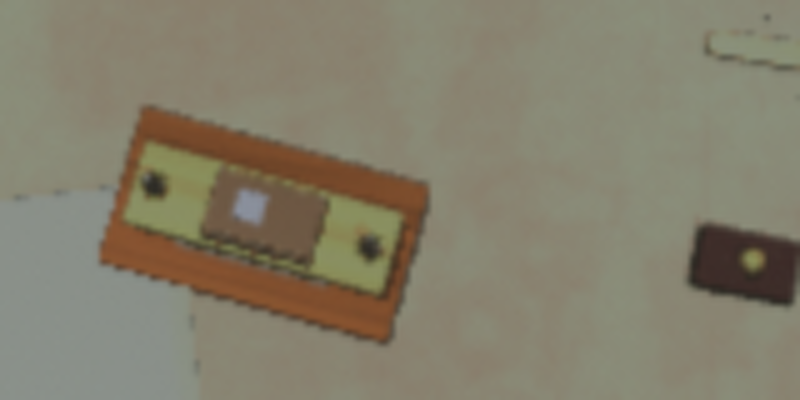

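```bash
python3 - <<'E'
from seg import *
im,d,K,E=load("w9")
A,B=[ray(K,E,np.array(q)*.64-.2,.018)[0] for q in ((396,39),(396,256))]
print("platen holes",((A+B)/2).round(4),np.linalg.norm(A-B).round(4),np.arctan2(*(A-B)[1::-1]).round(4))
c=blob(im,None,(5,75,50),(20,255,255),(222,4,285,180)); print(rect(K,E,c,.018),c.min(0),c.max(0))
A,B=[ray(K,E,np.array(q)*.64,.024)[0] for q in ((397,89.5),(396,212.5))]; print("rim",((A+B)/2).round(4),np.linalg.norm(A-B))
im,d,K,E=load("t9")
m=blob(im,None,(8,60,50),(22,140,140),(208,192,238,214)); print("small",rect(K,E,m,.07))
m=blob(im,None,(20,60,50),(35,255,255),(190,185,255,222)); print("board",rect(K,E,m,.054))
m=blob(im,None,(0,0,0),(30,255,75),(305,200,335,225)); print("weight",rect(K,E,m,.026))
for t in [(153,184),(370,247)]:
  print("rod", ray(K,E,(170+t[0]/5-.4,160+t[1]/5-.4),.1))
E
python3 go.py .4820 .4168 .004 -.04
```

```text
platen holes [0.4813 0.4166 0.018 ] 0.1605 -0.0408
(array([0.48183685, 0.41697928]), array([191.41809082,  63.20856476]), np.float64(-0.03581219296856819)) [226   9] [279 175]
rim [0.4811 0.4159 0.024 ] 0.08957638746834048
small (array([ 0.49718488, -0.06166286]), array([82.62848663, 69.0883255 ]), np.float64(1.3273228162468547))
board (array([ 0.48797626, -0.11384366]), array([83.13137054, 63.00988388]), np.float64(1.3137271125658914))
weight (array([ 0.47884933, -0.40884943]), array([75.89767456, 46.76862335]), np.float64(1.3941362016747627))
rod [[0.51892665 0.01458678 0.1       ]]
rod [[ 0.47832634 -0.1369278   0.1       ]]
now [0.3853 0.4165 0.2108] psi -0.036 t 23.93 grip 0.0872 F [ 0.2 -1.2  0.4] q6 2.23
shift cm [ 9.66 -0.38 20.68] dist 22.8 spin 0.004
```

arm_command(targets=[[3.5,-0.2,4,0.004,8.7],[7.5,-0.35,9,0.004,8.7],[9.6,-0.35,13,0.004,8.7],[9.6,-0.35,16.5,0.004,8.7],[9.6,-0.35,17,0.004,8.7]])

```text
time: 24.55
position: [0.4793, 0.4157, 0.0378]
tool_rot: [1.0, -0.02, -0.003, 0.002]
ft_force: [0.7, 0.2, -0.1]
grip_width: 0.0869
```

arm_command(targets=[[0,0,0,0,8.7],[0,0,0,0,8.7],[0,0,0,0,8.7]])

```text
time: 24.92
position: [0.4815, 0.4183, 0.0424]
tool_rot: [1.0, -0.019, 0.001, -0.001]
ft_force: [0.6, 0.1, 0.1]
grip_width: 0.0869
```

```bash
python3 go.py .4815 .4168 .004 -.04
```

```text
now [0.4815 0.4183 0.0424] psi -0.038 t 24.93 grip 0.0869 F [0.6 0.1 0.1] q6 2.15
shift cm [-0.    0.16  3.84] dist 3.8 spin 0.002
```

arm_command(targets=[[0,0.13,1.5,0.002,8.7],[0,0.13,3,0.002,8.7],[0,0.13,3.8,0.002,8.7],[0,0.13,3.8,0.002,8.7],[0,0.13,3.8,0.002,8.7]])

```text
time: 25.55
position: [0.4807, 0.4162, 0.0021]
tool_rot: [1.0, -0.02, -0.0, 0.0]
ft_force: [-0.4, -0.5, -0.7]
grip_width: 0.0871
```

```bash
python3 go.py .4815 .4168 .004 -.04
```

```text
now [0.4807 0.4162 0.0021] psi -0.041 t 25.55 grip 0.0871 F [-0.4 -0.5 -0.7] q6 2.15
shift cm [ 0.08 -0.06 -0.19] dist 0.2 spin -0.001
```

arm_command(targets=[[0.06,-0.04,-0.15,0,8.7],[0.06,-0.04,-0.15,0,5.8],[0.06,-0.04,-0.15,0,5.8],[0.06,-0.04,-0.15,0,5.8],[0.06,-0.04,-0.15,0,5.8]], newtons=45)

```text
time: 26.18
position: [0.4814, 0.4168, 0.0041]
tool_rot: [1.0, -0.02, 0.0, -0.0]
ft_force: [-0.4, 0.3, 0.1]
grip_width: 0.0617
```

```bash
python3 go.py .5028 -.0597 .21 1.316
```

```text
now [0.4814 0.4168 0.0041] psi -0.041 t 26.18 grip 0.0617 F [-0.4  0.3  0.1] q6 2.15
shift cm [  4.09  47.52 -20.6 ] dist 52.0 spin -1.357
```

arm_command(targets=[[0,0,-3,0,5.8],[0,0,-9,0,5.8],[0,2,-14,-0.15,5.8],[0,6,-19,-0.32,5.8],[0,11,-21.5,-0.5,5.8]])

```text
time: 26.8
position: [0.4777, 0.3066, 0.2216]
tool_rot: [0.973, 0.231, 0.002, -0.0]
ft_force: [0.4, 0.7, -2.6]
grip_width: 0.0615
```

```bash
python3 go.py .5028 -.0597 .21 1.316
```

```text
now [0.4777 0.3066 0.2216] psi 0.467 t 26.8 grip 0.0615 F [ 0.4  0.7 -2.6] q6 1.48
shift cm [-14.26  33.84   1.11] dist 36.7 spin -0.849
```

arm_command(targets=[[-2,5,0,-0.17,5.8],[-4,10,0,-0.34,5.8],[-6,15,0,-0.51,5.8],[-9,20,0,-0.68,5.8],[-11,25,0,-0.84,5.8]])

```text
time: 27.42
position: [0.4876, 0.0346, 0.2186]
tool_rot: [0.797, 0.604, -0.001, -0.001]
ft_force: [1.8, -0.0, -2.3]
grip_width: 0.0616
```

```bash
python3 go.py .5028 -.0597 .20 1.316
```

```text
now [0.4876 0.0346 0.2186] psi 1.298 t 27.43 grip 0.0616 F [ 1.8 -0.  -2.3] q6 0.11
shift cm [-8.68  4.01  1.86] dist 9.7 spin -0.018
```

arm_command(targets=[[-4,2,0.5,-0.018,5.8],[-8,3.8,1.5,-0.018,5.8],[-8.7,4,4,-0.018,5.8],[-8.7,4,6,-0.018,5.8],[-8.7,4,6,-0.018,5.8]])

```text
time: 28.05
position: [0.5017, -0.0582, 0.1574]
tool_rot: [0.793, 0.609, -0.001, -0.002]
ft_force: [-1.2, -0.6, -2.7]
grip_width: 0.0615
```

arm_command(targets=[[0,0,0,0,5.8],[0,0,0,0,5.8],[0,0,0,0,5.8]])

```text
time: 28.42
position: [0.504, -0.0585, 0.1598]
tool_rot: [0.793, 0.61, 0.0, 0.001]
ft_force: [0.5, 0.9, -1.7]
grip_width: 0.0616
```

Run:
```python
from h import *
from go import *
im,d,K,E=cam("wrist","w10");plan(.5028,-.0597,.130,1.316)
sub=im[40:140,207:307]; cv2.imwrite("pics/w10c.png",cv2.resize(sub[:,:,::-1],(600,600),interpolation=cv2.INTER_CUBIC))
```

```text
now [ 0.504  -0.0584  0.1597] psi 1.311 t 28.48 grip 0.0614 F [ 0.8 -0.2 -2.5] q6 -0.08
shift cm [-0.15 -0.08  2.97] dist 3.0 spin -0.005
```

View pics/w10c.png

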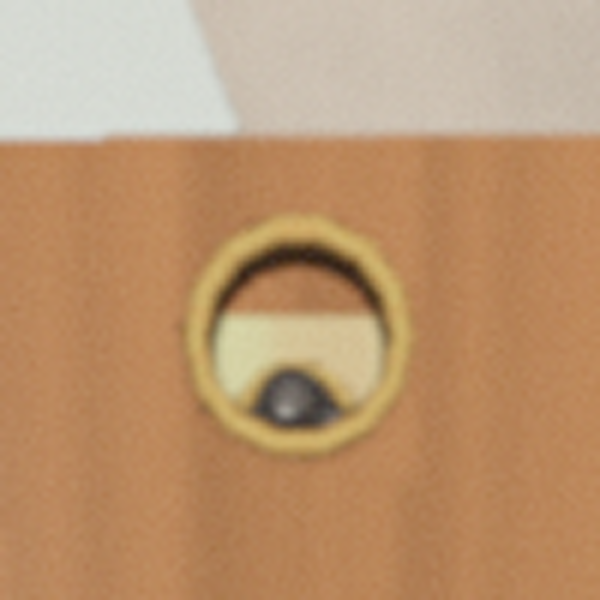

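arm_command(targets=[[-0.15,-0.08,1,-0.005,5.8],[-0.15,-0.08,2.5,-0.005,5.8],[-0.15,-0.08,3.9,-0.005,5.8],[-0.15,-0.08,3.9,-0.005,5.8],[-0.15,-0.08,3.9,-0.005,5.8]])

```text
time: 29.1
position: [0.5025, -0.0598, 0.1198]
tool_rot: [0.791, 0.611, -0.0, -0.0]
ft_force: [0.7, -0.6, -3.3]
grip_width: 0.0613
```

arm_command(targets=[[0,0,0,0,5.8],[0,0,0,0,5.8]])

```text
time: 29.35
position: [0.5028, -0.0599, 0.1205]
tool_rot: [0.791, 0.611, 0.0, 0.0]
ft_force: [-0.1, -0.5, -2.2]
grip_width: 0.0619
```

Run:
```python
from h import *
from go import *
im,d,K,E=cam("wrist","w11");plan(.5028,-.0597,.0741,1.316)
sub=im[40:140,207:307]; cv2.imwrite("pics/w11c.png",cv2.resize(sub[:,:,::-1],(600,600),interpolation=cv2.INTER_CUBIC))
```

```text
now [ 0.5027 -0.0598  0.1205] psi 1.316 t 29.4 grip 0.0622 F [ 1.   0.  -2.3] q6 -0.08
shift cm [0.02 0.   4.64] dist 4.6 spin -0.0
```

View pics/w11c.png

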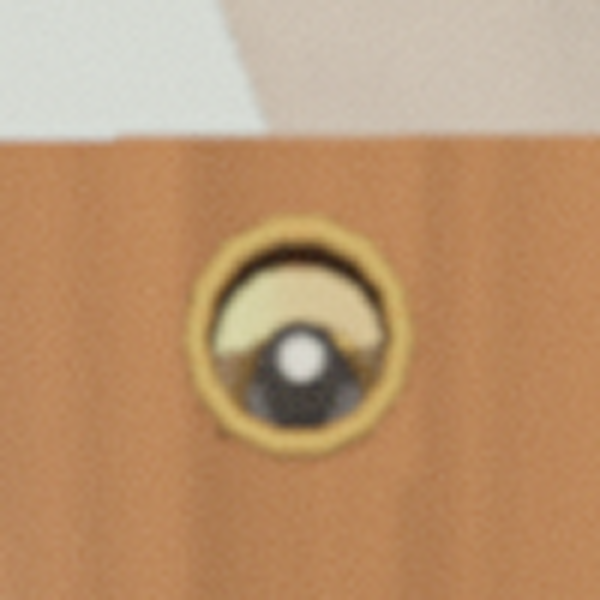

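arm_command(targets=[[0,0,0.8,0,5.8],[0,0,1.8,0,5.8],[0,0,2.8,0,5.8],[0,0,3.6,0,5.8],[0,0,3.6,0,5.8]])

```text
time: 30.02
position: [0.5018, -0.0596, 0.0831]
tool_rot: [0.791, 0.611, -0.001, -0.001]
ft_force: [-0.3, 0.6, -2.3]
grip_width: 0.0617
```

```bash
python3 go.py .5028 -.0597 .0741 1.316
```

```text
now [ 0.5018 -0.0596  0.0831] psi 1.316 t 30.02 grip 0.0617 F [-0.3  0.6 -2.3] q6 -0.08
shift cm [0.01 0.1  0.9 ] dist 0.9 spin -0.0
```

arm_command(targets=[[0,0.02,0.3,0,5.8],[0,0.02,0.7,0,5.8],[0,0.02,0.95,0,5.8],[0,0.02,0.95,0,5.8],[0,0.02,0.95,0,5.8]])

```text
time: 30.65
position: [0.5027, -0.0598, 0.0747]
tool_rot: [0.791, 0.611, 0.0, 0.0]
ft_force: [0.9, -0.2, -1.9]
grip_width: 0.0614
```

```bash
python3 go.py .5028 -.0597 .0741 1.316
```

```text
now [ 0.5027 -0.0598  0.0747] psi 1.316 t 30.65 grip 0.0614 F [ 0.9 -0.2 -1.9] q6 -0.08
shift cm [0.02 0.   0.06] dist 0.1 spin -0.0
```

arm_command(targets=[[0,0,0.08,0,5.8],[0,0,0.08,0,5.8],[0,0,0.08,0,7.6],[0,0,0.08,0,7.6],[0,0,0.08,0,7.6]])

```text
time: 31.28
position: [0.5028, -0.0599, 0.0739]
tool_rot: [0.791, 0.611, 0.0, 0.0]
ft_force: [0.3, 0.1, 0.6]
grip_width: 0.0752
```

arm_command(targets=[[0,0,0,0,7.6],[0,0,-3,0,7.6],[0,0,-8,0,7.6],[0,0,-12,0,8.5],[0,0,-14,0,8.7]])

```text
time: 31.9
position: [0.5036, -0.0601, 0.2162]
tool_rot: [0.791, 0.611, 0.001, 0.002]
ft_force: [-0.4, 0.0, -0.9]
grip_width: 0.0846
```

Run:
```python
from go import *
a=1.398
plan(.4786-.11*np.cos(a),-.4085-.11*np.sin(a),.18,a)
plan(.4786,-.4085,.18,a)
```

```text
now [ 0.5036 -0.0601  0.2162] psi 1.316 t 31.9 grip 0.0846 F [-0.4  0.  -0.9] q6 -0.08
shift cm [-45.31   7.27   3.66] dist 46.0 spin -0.082
now [ 0.5036 -0.0601  0.2162] psi 1.316 t 31.9 grip 0.0846 F [-0.4  0.  -0.9] q6 -0.08
shift cm [-34.34   6.36   3.66] dist 35.1 spin -0.082
```

arm_command(targets=[[-5,1,0,-0.02,8.7],[-11,2,0,-0.04,8.7],[-17,3,0,-0.06,8.7],[-23,4,1,-0.08,8.7],[-29,5,2,-0.08,8.7]])

```text
time: 32.52
position: [0.4774, -0.355, 0.1936]
tool_rot: [0.766, 0.642, 0.0, 0.0]
ft_force: [0.9, 0.2, 0.4]
grip_width: 0.0875
```

arm_command(targets=[[-5,1,0,0,8.7],[-11,1.8,0,0,8.7],[-15,2.1,1,0,8.7],[-15,2.1,1,0,8.7],[-15,2.1,1,0,8.7]])

```text
time: 33.15
position: [0.472, -0.5034, 0.1831]
tool_rot: [0.766, 0.642, 0.0, -0.001]
ft_force: [-0.8, 0.3, 0.0]
grip_width: 0.0871
```

Run:
```python
from h import *
from go import *
cam("wrist","w12"); plan(.4786,-.4085,.15,1.398)
im,d,K,E=cam('top','t12'); cv2.imwrite('pics/t12c.png',cv2.resize(im[160:240,170:330,::-1],(800,400),interpolation=cv2.INTER_CUBIC))
```

```text
now [ 0.4723 -0.503   0.1835] psi 1.396 t 33.2 grip 0.087 F [-0.2 -0.1 -0.9] q6 -0.8
shift cm [ 9.41 -1.02  3.37] dist 10.0 spin -0.002
```

View pics/w12.png

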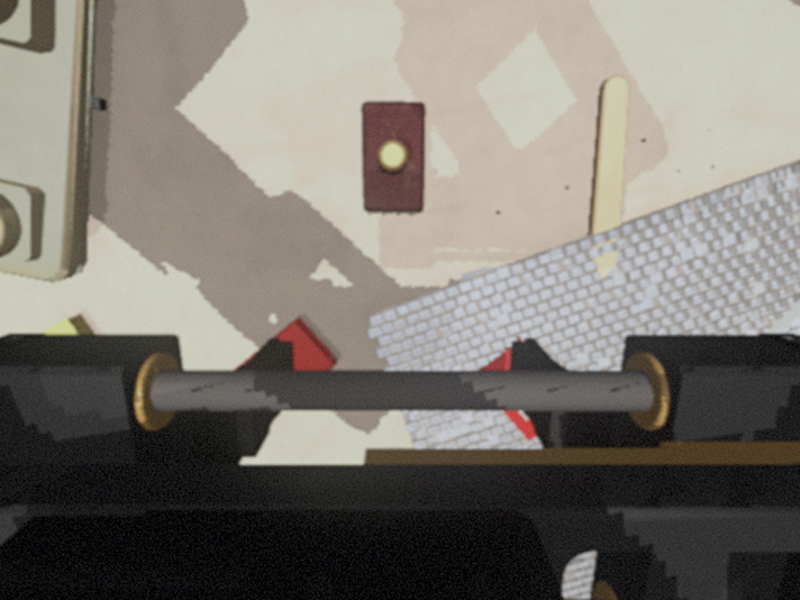

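View pics/t12c.png

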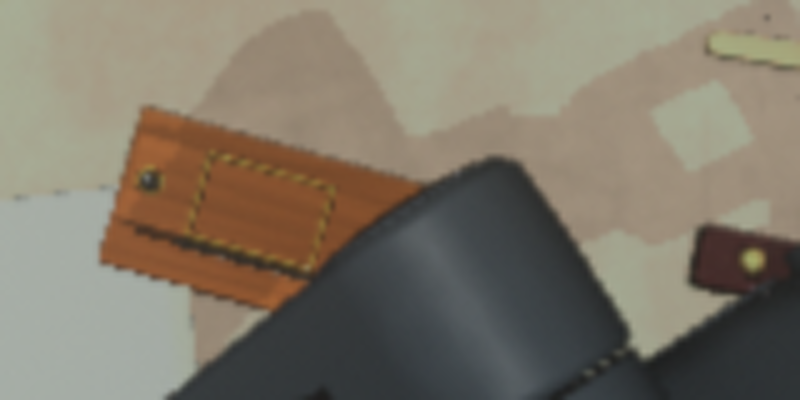

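```bash
python3 - <<'E'
from seg import *
im,d,K,E=load("w12"); f=np.load("w12.npz"); p=f["p"];M=R.from_quat(f["q"]).as_matrix()
hsv=cv2.cvtColor(im,cv2.COLOR_RGB2HSV)
m=(cv2.inRange(hsv,(165,60,20),(180,255,120))|cv2.inRange(hsv,(0,60,20),(8,255,120)))
k=np.zeros_like(m);k[60:140,225:278]=m[60:140,225:278]; k=cv2.morphologyEx(k,cv2.MORPH_CLOSE,np.ones((9,9)))
c=max(cv2.findContours(k,0,1)[0],key=cv2.contourArea)[:,0]; print(c.min(0),c.max(0)); print("weight",rect(K,E,c,.026))
print("knob",ray(K,E,np.array((393,154))*.64,.047))
v,u=np.mgrid[0:384,0:512]
w=(np.stack([(u-K[0,2])/K[0,0]*d,-(v-K[1,2])/K[1,1]*d,-d],-1)-E[:3,3])@E[:3,:3]
C=np.array([.4786,-.4085]);a=1.397
r=w[...,:2]-C; al=r@[np.cos(a),np.sin(a)]; ac=r@[np.sin(a),-np.cos(a)]
mm=(abs(al)<.045)&(abs(ac)<.105)&(d>.13)&(v<200)
print("max z under body",np.percentile(w[mm][:,2],[50,99,100]))
for px in [(85,200),(85,100),(60,230)]: print(w[int(px[1]*.64),int(px[0]*.64)], ac[int(px[1]*.64),int(px[0]*.64)])
E
python3 go.py .4790 -.4085 .012 1.398
```

```text
[232  66] [271 134]
weight (array([ 0.48206393, -0.41388428]), array([71.23293304, 42.23186874]), np.float64(1.3942172949299558))
knob [[ 0.4826377  -0.41314723  0.047     ]]
max z under body [-0.0002498   0.04714639  0.05014451]
[ 0.25370571 -0.40270588  0.02064703] -0.22250828551624383
[ 0.28142843 -0.34001377  0.02659662] -0.20604407893553622
[ 0.24489639 -0.42119263  0.04241525] -0.22798811830863525
now [ 0.4726 -0.5028  0.1839] psi 1.397 t 33.25 grip 0.087 F [ 0.9  1.5 -0.6] q6 -0.8
shift cm [ 9.39 -0.99 17.2 ] dist 19.6 spin -0.001
```

arm_command(targets=[[2.5,-0.3,2,0,8.7],[4,-0.3,5,0,8.7],[4,-0.3,6,0,8.7],[4,-0.3,6,0,8.7],[4,-0.3,6,0,8.7]])

```text
time: 33.88
position: [0.477, -0.4659, 0.1251]
tool_rot: [0.766, 0.642, -0.0, 0.002]
ft_force: [0.1, -0.6, 0.2]
grip_width: 0.087
```

arm_command(targets=[[0,0,0,0,8.7],[0,0,0,0,8.7],[0,0,0,0,8.7]])

```text
time: 34.25
position: [0.4763, -0.4648, 0.1241]
tool_rot: [0.766, 0.642, -0.0, 0.0]
ft_force: [-0.3, 0.3, 0.3]
grip_width: 0.0867
```

Run:
```python
from seg import *
im,d,K,E=cam("wrist","w13"); f=np.load("w13.npz"); p=f["p"];M=R.from_quat(f["q"]).as_matrix(); print(p)
im0,d0,K0,E0=cam("top","t13")
sub=im0[195:235,295:345]; cv2.imwrite("pics/t13c.png",cv2.resize(sub[:,:,::-1],(750,600),interpolation=cv2.INTER_CUBIC))
for q in [(.4786,-.4085,.026),(.482,-.4135,.026)]: print(proj(K,E,q)/.64, (proj(K0,E0,q)-[295,195])*15)
```

```text
[ 0.47634291 -0.46480853  0.12409601]
[[387.92286108 210.29194288]] [[348.10408222 267.20434844]]
[[395.09675196 217.73114411]] [[368.63462978 253.69716031]]
```

View pics/w13.png

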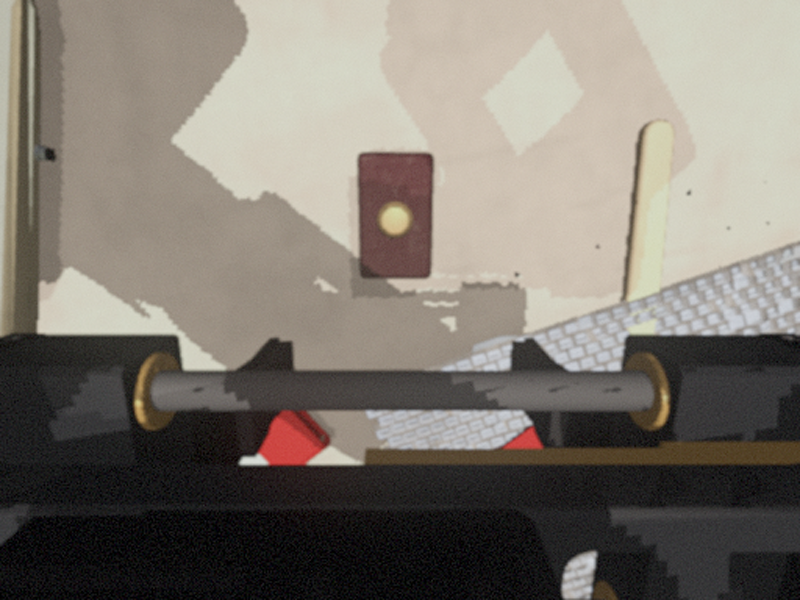

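View pics/t13c.png

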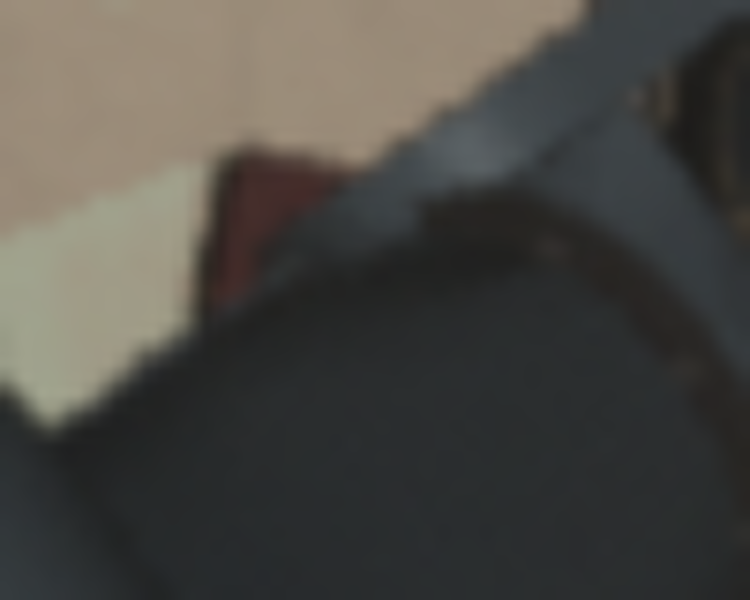

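Run:
```python
from seg import *
im,d,K,E=load("t9")
g=cv2.resize(im[200:225,305:335],None,fx=20,fy=20,interpolation=cv2.INTER_CUBIC)
cv2.imwrite("pics/t9w.png",g[:,:,::-1])
hsv=cv2.cvtColor(im,cv2.COLOR_RGB2HSV)
m=np.zeros((384,512),bool); m[200:225,305:335]=(hsv[200:225,305:335,0]>15)&(hsv[200:225,305:335,2]>75)
mx=np.zeros_like(m); 
ys,xs=np.where(m&(np.hypot(np.mgrid[0:384,0:512][1]-320,np.mgrid[0:384,0:512][0]-211)<4)); print(len(xs),xs.mean(),ys.mean()); print(ray(K,E,(xs.mean(),ys.mean()),.046))
print("blob top plane corners", ray(K,E,[(309,204)],.026))
im,d,K,E=load("w13")
print("w13 knob",ray(K,E,np.array((395.5,218.5))*.64-.2,.047),"outline", ray(K,E,np.array([(359,153),(433,153),(432,277),(361,277)])*.64-.2,.026),ray(K,E,np.array([(359,153),(433,153),(432,277),(361,277)])*.64-.2,.026).mean(0))
```

```text
18 320.22222222222223 211.5
[[ 0.48138606 -0.41235826  0.046     ]]
blob top plane corners [[ 0.51012907 -0.37491879  0.026     ]]
w13 knob [[ 0.48249438 -0.4125711   0.047     ]] outline [[ 0.46803918 -0.37380597  0.026     ]
 [ 0.50974853 -0.38124152  0.026     ]
 [ 0.49774466 -0.45248375  0.026     ]
 [ 0.45482416 -0.44481992  0.026     ]] [ 0.48258913 -0.41308779  0.026     ]
```

View pics/t9w.png

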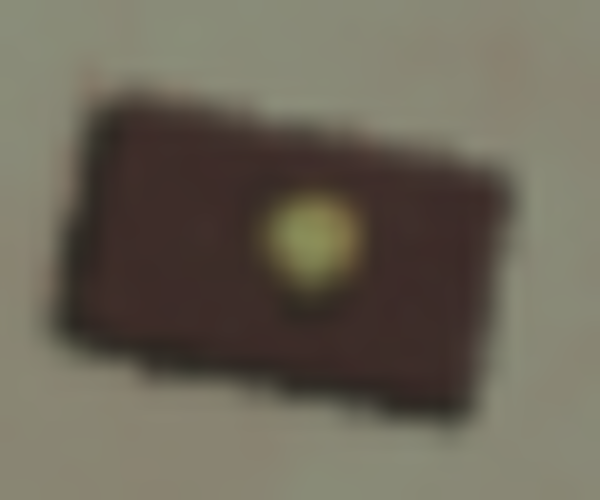

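```bash
python3 go.py .4818 -.4128 .011 1.396
```

```text
now [ 0.4763 -0.4646  0.1239] psi 1.395 t 34.35 grip 0.087 F [0.2 0.4 0.1] q6 -0.77
shift cm [ 5.2  -0.36 11.29] dist 12.4 spin -0.001
```

arm_command(targets=[[3,-0.3,1,0,8.7],[5.2,-0.36,3,0,8.7],[5.2,-0.36,6,0,8.7],[5.2,-0.36,9,0,8.7],[5.2,-0.36,9.5,0,8.7]])

```text
time: 34.98
position: [0.4808, -0.4113, 0.0268]
tool_rot: [0.766, 0.643, 0.0, -0.002]
ft_force: [-0.2, 0.1, 0.0]
grip_width: 0.087
```

arm_command(targets=[[0,0,0,0,8.7],[0,0,0,0,8.7],[0,0,0,0,8.7]])

```text
time: 35.35
position: [0.4824, -0.4134, 0.03]
tool_rot: [0.766, 0.642, 0.0, 0.001]
ft_force: [-0.3, -0.4, -0.1]
grip_width: 0.0871
```

```bash
python3 go.py .4818 -.4128 .011 1.396
```

```text
now [ 0.4824 -0.4134  0.03  ] psi 1.395 t 35.35 grip 0.0871 F [-0.3 -0.4 -0.1] q6 -0.71
shift cm [ 0.05 -0.07  1.9 ] dist 1.9 spin -0.001
```

arm_command(targets=[[0.04,-0.05,1,0,8.7],[0.04,-0.05,1.9,0,8.7],[0.04,-0.05,1.9,0,8.7],[0.04,-0.05,1.9,0,8.7]])

```text
time: 35.85
position: [0.4814, -0.4121, 0.0095]
tool_rot: [0.766, 0.643, 0.0, -0.0]
ft_force: [0.1, -0.0, -0.9]
grip_width: 0.0869
```

arm_command(targets=[[0,0,0,0,4.2],[0,0,0,0,4.2],[0,0,0,0,4.2],[0,0,0,0,4.2],[0,0,0,0,4.2]], newtons=50)

```text
time: 36.48
position: [0.4815, -0.4122, 0.0098]
tool_rot: [0.766, 0.643, 0.0, 0.0]
ft_force: [-0.2, -0.7, -0.4]
grip_width: 0.0461
```

```bash
python3 go.py .4818 -.4128 .011 1.396
```

```text
now [ 0.4815 -0.4122  0.0098] psi 1.396 t 36.48 grip 0.0461 F [-0.2 -0.7 -0.4] q6 -0.71
shift cm [-0.05  0.04 -0.12] dist 0.1 spin -0.0
```

Run:
```python
from go import *
a=1.316
plan(.5028-.13*np.cos(a),-.0597-.13*np.sin(a),.23,a)
```

```text
now [ 0.4815 -0.4122  0.0098] psi 1.396 t 36.48 grip 0.0461 F [-0.2 -0.7 -0.4] q6 -0.71
shift cm [ 22.12  -5.08 -22.02] dist 31.6 spin 0.08
```

arm_command(targets=[[0,0,-3,0,4.2],[0,0,-8,0,4.2],[0,0,-13,0,4.2],[2,0,-18,0,4.2],[6,0,-22,0.03,4.2]])

```text
time: 37.1
position: [0.4916, -0.3537, 0.2306]
tool_rot: [0.777, 0.63, -0.0, 0.0]
ft_force: [0.6, 0.2, -6.1]
grip_width: 0.0443
```

Run:
```python
from go import *
a=1.316
plan(.5028-.13*np.cos(a),-.0597-.13*np.sin(a),.23,a)
```

```text
now [ 0.4916 -0.3537  0.2306] psi 1.362 t 37.1 grip 0.0443 F [ 0.6  0.2 -6.1] q6 -0.6
shift cm [16.01 -5.59  0.05] dist 17.0 spin 0.046
```

arm_command(targets=[[4,-1.4,0,0.02,4.2],[8,-2.8,0,0.04,4.2],[12,-4.2,0,0.046,4.2],[16,-5.6,0,0.046,4.2],[16,-5.6,0,0.046,4.2]])

```text
time: 37.72
position: [0.4667, -0.1804, 0.2282]
tool_rot: [0.789, 0.614, -0.001, -0.004]
ft_force: [0.5, 0.1, -5.9]
grip_width: 0.0445
```

arm_command(targets=[[0,0,0,0,4.2],[0,0,0,0,4.2],[0,0,0,0,4.2]])

```text
time: 38.1
position: [0.4698, -0.1859, 0.2296]
tool_rot: [0.79, 0.612, -0.0, -0.0]
ft_force: [0.7, 0.7, -5.7]
grip_width: 0.0442
```

Run:
```python
from h import *
from go import *
im,d,K,E=cam("wrist","w14");plan(.5028,-.0597,.130,1.316); cam("scene","s14")
```

```text
now [ 0.4697 -0.1858  0.2296] psi 1.318 t 38.15 grip 0.0441 F [ 0.3  0.8 -5.7] q6 -0.35
shift cm [13.04  0.05  9.96] dist 16.4 spin 0.002
```

View pics/w14.png

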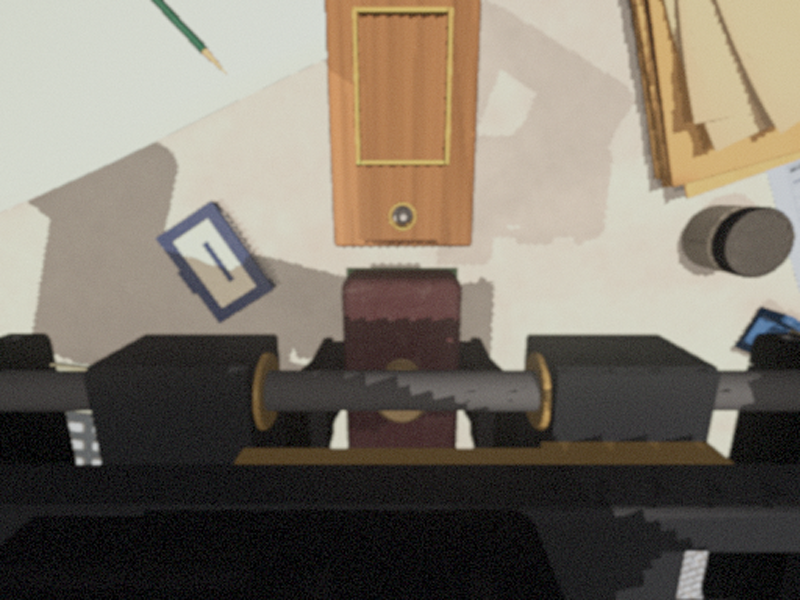

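View pics/s14.png

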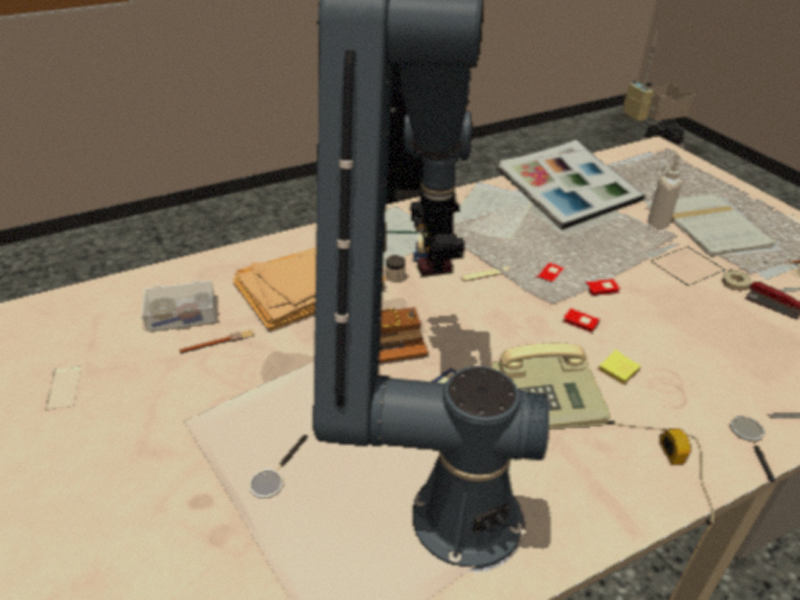

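Run:
```python
from h import *
im,d,K,E=load("w14"); f=np.load("w14.npz"); p=f["p"];M=R.from_quat(f["q"]).as_matrix()
v,u=np.mgrid[0:384,0:512]
w=(np.stack([(u-K[0,2])/K[0,0]*d,-(v-K[1,2])/K[1,1]*d,-d],-1)-E[:3,3])@E[:3,:3]
t=(w-p)@M
for r in range(165,300,6): print(r,[tuple((t[r,c]*1000).round(1)) for c in (225,258,288)])
print("rim",(ray(K,E,np.array([(354,9),(453,9),(449,163),(356,163)])*.64,.094)).round(4),ray(K,E,np.array([(354,9),(453,9),(449,163),(356,163)])*.64,.094).mean(0))
pm=(d>0)&(v<150)&(u>215)&(u<300); 
for c in [(400,80),(380,120),(400,190),(345,200),(460,200),(345,60),(462,60)]: print(c,w[int(c[1]*.64),int(c[0]*.64)].round(4))
```

```text
165 [(np.float64(7.6), np.float64(-45.3), np.float64(230.6)), (np.float64(7.5), np.float64(2.0), np.float64(230.7)), (np.float64(7.7), np.float64(44.9), np.float64(229.5))]
171 [(np.float64(36.3), np.float64(-20.4), np.float64(14.4)), (np.float64(36.4), np.float64(1.0), np.float64(14.2)), (np.float64(36.4), np.float64(20.3), np.float64(13.5))]
177 [(np.float64(36.0), np.float64(-18.3), np.float64(-3.9)), (np.float64(36.1), np.float64(0.9), np.float64(-4.6)), (np.float64(35.8), np.float64(18.4), np.float64(-3.4))]
183 [(np.float64(33.2), np.float64(-18.0), np.float64(-7.4)), (np.float64(33.1), np.float64(0.9), np.float64(-7.3)), (np.float64(33.3), np.float64(18.0), np.float64(-8.2))]
189 [(np.float64(29.8), np.float64(-18.0), np.float64(-8.2)), (np.float64(30.0), np.float64(0.9), np.float64(-9.2)), (np.float64(29.8), np.float64(18.1), np.float64(-8.4))]
195 [(np.float64(26.3), np.float64(-18.1), np.float64(-8.2)), (np.float64(26.2), np.float64(0.9), np.float64(-8.1)), (np.float64(26.2), np.float64(18.2), np.float64(-8.2))]
201 [(np.float64(22.6), np.float64(-18.3), np.float64(-7.9)), 
[... 2602 characters left out ...]
9)), (np.float64(23.2), np.float64(0.4), np.float64(-96.9)), (np.float64(23.3), np.float64(8.4), np.float64(-97.1))]
297 [(np.float64(25.1), np.float64(-7.7), np.float64(-102.3)), (np.float64(24.9), np.float64(0.4), np.float64(-102.0)), (np.float64(25.9), np.float64(7.7), np.float64(-103.3))]
rim [[ 0.4859 -0.0103  0.094 ]
 [ 0.5441 -0.0254  0.094 ]
 [ 0.5217 -0.1118  0.094 ]
 [ 0.4624 -0.0964  0.094 ]] [ 0.50352335 -0.06098029  0.094     ]
(400, 80) [ 0.5034 -0.0539  0.0879]
(380, 120) [ 0.4846 -0.0733  0.0883]
(400, 190) [ 0.4863 -0.1198  0.0874]
(345, 200) [ 0.4383 -0.1162  0.0208]
(460, 200) [ 0.5324 -0.1406  0.0187]
(345, 60) [ 0.4683 -0.0132  0.0177]
(462, 60) [ 0.557  -0.0364  0.0184]
```

arm_command(targets=[[0.5,0,0.5,0,4.2],[1.5,0,1.5,0,4.2],[3,0,2.5,0,4.2],[4,0,3.3,0,4.2],[4.5,0,3.6,0,4.2]])

```text
time: 38.83
position: [0.4806, -0.1401, 0.1929]
tool_rot: [0.79, 0.614, -0.0, -0.001]
ft_force: [0.6, 0.2, -6.4]
grip_width: 0.0445
```

```bash
cat > wt.py <<'E'
from h import *
from go import plan
import sys
im,d,K,E=cam("wrist",sys.argv[1]); f=np.load(sys.argv[1]+".npz"); p=f["p"];M=R.from_quat(f["q"]).as_matrix()
v,u=np.mgrid[0:384,0:512]
t=((np.stack([(u-K[0,2])/K[0,0]*d,-(v-K[1,2])/K[1,1]*d,-d],-1)-E[:3,3])@E[:3,:3]-p)@M*1000
for r in (195,207,219,275): print(r,np.median(t[r-2:r+3,222:292].reshape(-1,3),0).round(1), np.median(t[r-2:r+3,225:235,2]).round(1),np.median(t[r-2:r+3,280:290,2]).round(1))
plan(.5028,-.0600,.1075,1.316)
E
python3 wt.py w15
```

```text
195 [26.3  0.2 -8.4] -8.1 -8.5
207 [19.1 -0.1 -8.5] -8.7 -8.5
219 [11.7 -0.  -8.5] -8.6 -8.7
275 [-25.    0.1  -8.7] -8.7 -8.7
now [ 0.4807 -0.1399  0.1929] psi 1.321 t 38.88 grip 0.0441 F [-0.6  0.3 -6.7] q6 -0.26
shift cm [8.28 0.17 8.55] dist 11.9 spin 0.005
```

arm_command(targets=[[1,0,0.3,0.005,4.2],[3,0.1,1,0.005,4.2],[5,0.15,2,0.005,4.2],[7,0.17,3,0.005,4.2],[8.2,0.17,3.5,0.005,4.2]])

```text
time: 39.5
position: [0.503, -0.0615, 0.1585]
tool_rot: [0.792, 0.611, -0.0, -0.0]
ft_force: [-0.3, -0.4, -6.0]
grip_width: 0.0444
```

arm_command(targets=[[0.15,0,0.1,0,4.2],[0.2,0,0.8,0,4.2],[0.2,0,1.6,0,4.2],[0.2,0,2.3,0,4.2],[0.2,0,2.3,0,4.2]])

```text
time: 40.12
position: [0.5028, -0.0607, 0.135]
tool_rot: [0.792, 0.611, -0.001, -0.001]
ft_force: [1.1, 0.1, -5.1]
grip_width: 0.0444
```

```bash
python3 wt.py w16
```

```text
195 [26.3 -0.  -8.5] -8.4 -8.4
207 [19.1 -0.  -8.5] -8.3 -8.4
219 [11.7  0.2 -8.5] -8.4 -8.5
275 [-25.   -0.1  -8.6] -8.6 -8.7
now [ 0.5031 -0.0607  0.1354] psi 1.314 t 40.17 grip 0.0444 F [-0.3 -0.2 -5.4] q6 -0.08
shift cm [ 0.06 -0.05  2.79] dist 2.8 spin -0.002
```

View pics/w16.png

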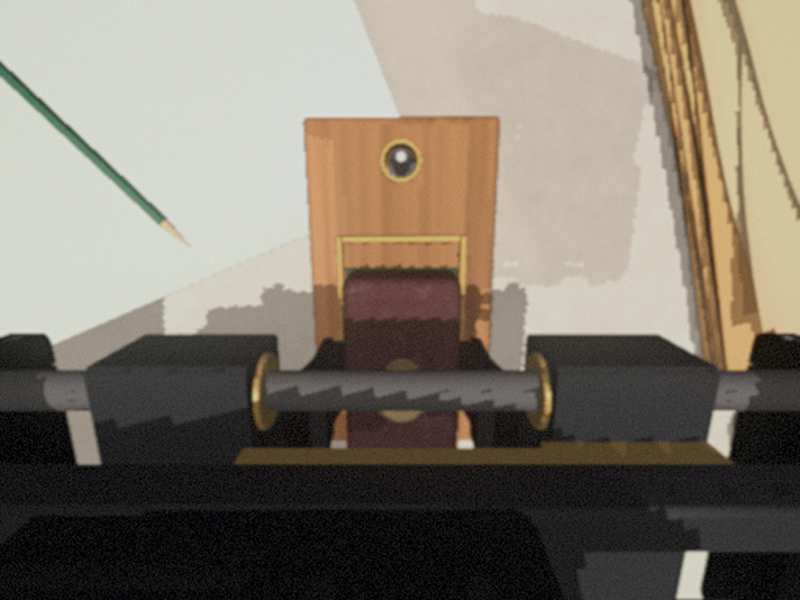

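arm_command(targets=[[0.1,-0.02,0.3,0,4.2],[0.2,-0.03,1.0,0,4.2],[0.2,-0.03,1.7,0,4.2],[0.2,-0.03,2.3,0,4.2],[0.2,-0.03,2.5,0,4.2]])

```text
time: 40.8
position: [0.5033, -0.0584, 0.1101]
tool_rot: [0.792, 0.611, -0.0, -0.0]
ft_force: [0.0, 0.4, -5.9]
grip_width: 0.0444
```

arm_command(targets=[[0,0,0.1,0,4.2],[0,0,0.2,0,4.2],[0,0,0.3,0,4.2]])

```text
time: 41.18
position: [0.5038, -0.0586, 0.1079]
tool_rot: [0.792, 0.611, 0.0, 0.0]
ft_force: [-0.8, 0.0, -5.9]
grip_width: 0.0438
```

```bash
python3 wt.py w17
```

```text
195 [26.3 -0.1 -8.4] -8.3 -8.6
207 [19.1  0.2 -8.5] -8.4 -8.5
219 [11.7  0.2 -8.5] -8.5 -8.6
275 [-25.    0.1  -8.6] -8.5 -8.7
now [ 0.5037 -0.0585  0.1078] psi 1.315 t 41.23 grip 0.0443 F [ 0.3  0.4 -6.3] q6 -0.08
shift cm [-0.16 -0.05  0.03] dist 0.2 spin -0.001
```

View pics/w17.png

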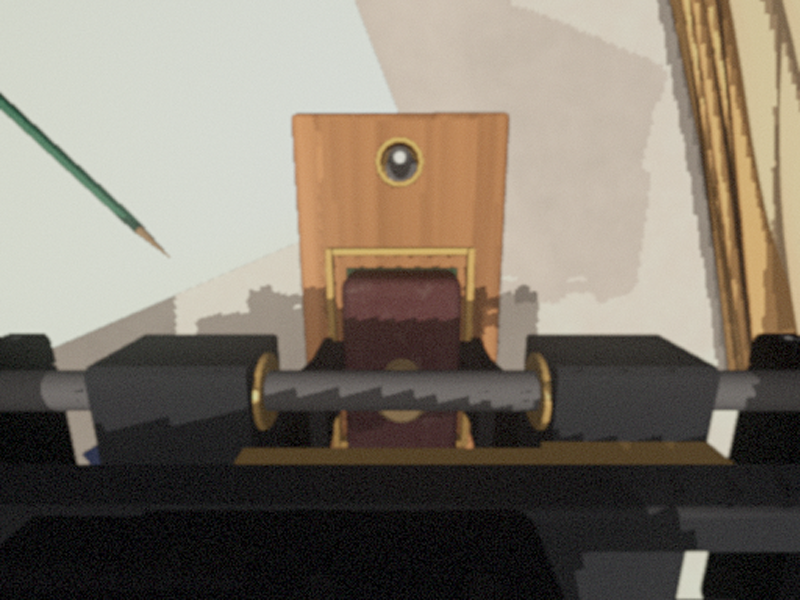

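arm_command(targets=[[0,0,0.08,0,4.2],[0,0,0.15,0,4.2],[0,0,0.2,0,4.2]])

```text
time: 41.6
position: [0.5036, -0.0585, 0.1058]
tool_rot: [0.792, 0.611, -0.0, 0.0]
ft_force: [-0.4, 0.5, -6.0]
grip_width: 0.0443
```

arm_command(targets=[[0,0,0.04,0,4.2],[0,0,0.04,0,4.2]])

```text
time: 41.85
position: [0.5036, -0.0585, 0.1054]
tool_rot: [0.792, 0.611, -0.0, -0.0]
ft_force: [0.4, 0.5, -6.3]
grip_width: 0.0441
```

arm_command(targets=[[0,0,0.05,0,4.2],[0,0,0.1,0,4.2]])

```text
time: 42.1
position: [0.5037, -0.0586, 0.1049]
tool_rot: [0.792, 0.611, -0.0, 0.0]
ft_force: [-0.9, -0.3, 3.4]
grip_width: 0.0442
```

arm_command(targets=[[0,0,0.05,0,4.2],[0,0,0.05,0,4.2]])

```text
time: 42.35
position: [0.5037, -0.0586, 0.1049]
tool_rot: [0.792, 0.611, 0.0, 0.0]
ft_force: [-1.3, -0.8, 4.4]
grip_width: 0.0442
```

arm_command(targets=[[0,0,-0.04,0,4.2],[0,0,-0.04,0,5.0],[0,0,-0.04,0,6.0],[0,0,-0.04,0,6.5],[0,0,-0.04,0,6.5]])

```text
time: 42.98
position: [0.5038, -0.0585, 0.1042]
tool_rot: [0.792, 0.611, 0.0, 0.0]
ft_force: [-0.3, 0.4, 0.2]
grip_width: 0.0639
```

arm_command(targets=[[0,0,0,0,6.5],[0,0,-2,0,6.5],[0,0,-5,0,6.5],[0,0,-9,0,6.5],[0,0,-12,0,6.5]])

```text
time: 43.6
position: [0.5039, -0.0586, 0.2258]
tool_rot: [0.792, 0.611, 0.0, 0.001]
ft_force: [0.5, -0.6, 0.2]
grip_width: 0.065
```

arm_command(targets=[[-4,2,-1,-0.1,6.5],[-9,5,-1,-0.2,6.5],[-14,8,-1,-0.2,6.5],[-19,11,-1,-0.2,6.5],[-24,14,-1,-0.2,6.5]])

```text
time: 44.22
position: [0.5785, -0.3279, 0.2341]
tool_rot: [0.727, 0.687, 0.0, -0.0]
ft_force: [1.1, 1.0, -0.1]
grip_width: 0.0651
```

arm_command(targets=[[-5,0,0,0,6.5],[-10,0,0,0,6.5],[-12,0,0,0,6.5],[-12,0,0,0,6.5]])

```text
time: 44.72
position: [0.571, -0.4465, 0.2336]
tool_rot: [0.727, 0.686, 0.0, -0.001]
ft_force: [0.8, 0.7, -0.4]
grip_width: 0.065
```

Run:
```python
from h import *
im,d,K,E=cam('top','t18'); cv2.imwrite('pics/t18c.png',cv2.resize(im[130:240,170:350,::-1],(800,489),interpolation=cv2.INTER_CUBIC))
im,d,K,E=cam('scene','s18'); cv2.imwrite('pics/s18c.png',cv2.resize(im[130:280,180:380,::-1],(800,600),interpolation=cv2.INTER_CUBIC))
from go import plan; plan(.5,-.06,.2)
```

```text
now [ 0.5716 -0.444   0.234 ] psi 1.515 t 44.83 grip 0.065 F [ 0.3 -0.1 -0.5] q6 -0.76
shift cm [37.94 -9.27  3.48] dist 39.2 spin 0
```

View pics/t18c.png

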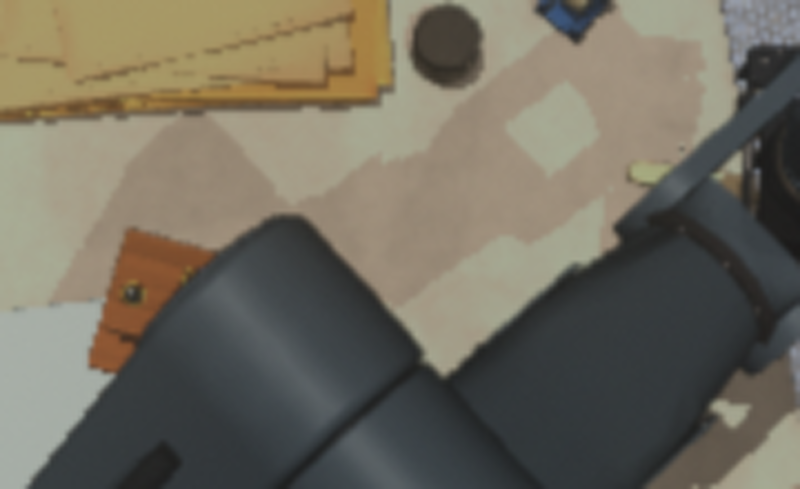

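View pics/s18c.png

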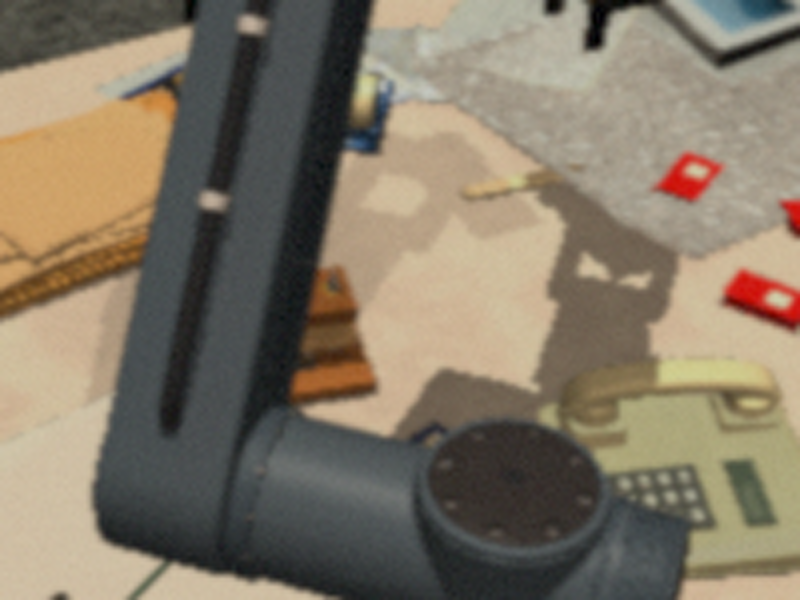

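```bash
python3 go.py .467 -.195 .25 1.316
```

```text
now [ 0.5716 -0.444   0.234 ] psi 1.515 t 44.83 grip 0.065 F [ 0.3 -0.1 -0.5] q6 -0.76
shift cm [ 24.29 -11.82  -1.54] dist 27.1 spin 0.199
```

arm_command(targets=[[5,-2.5,-0.5,0.05,6.5],[10,-5,-1,0.1,6.5],[15,-7.5,-1.5,0.15,6.5],[20,-10,-1.5,0.2,6.5],[24,-11.8,-1.5,0.2,6.5]])

```text
time: 45.45
position: [0.4655, -0.1951, 0.2498]
tool_rot: [0.791, 0.612, 0.0, -0.001]
ft_force: [0.0, 0.2, 1.0]
grip_width: 0.0647
```

arm_command(targets=[[0,0,0,0,6.5],[0,0,0,0,6.5],[0,0,0,0,6.5]])

```text
time: 45.82
position: [0.468, -0.2004, 0.2495]
tool_rot: [0.792, 0.611, 0.0, 0.001]
ft_force: [-0.1, 0.4, 1.5]
grip_width: 0.0644
```

Run:
```python
from h import *
im,d,K,E=cam('wrist','w19')
v,u=np.mgrid[0:384,0:512]
w=(np.stack([(u-K[0,2])/K[0,0]*d,-(v-K[1,2])/K[1,1]*d,-d],-1)-E[:3,3])@E[:3,:3]
np.save("w19w.npy",w)
```

```text
(no output)
```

View pics/w19.png

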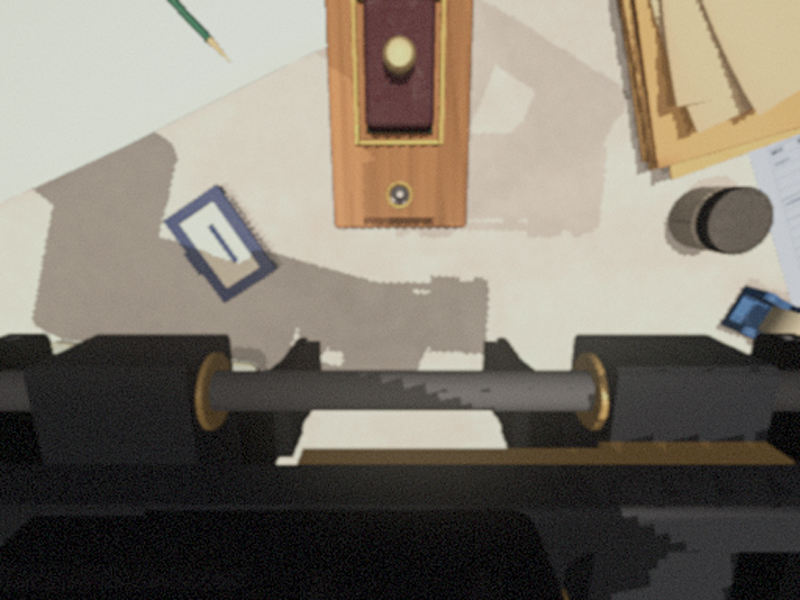

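Run:
```python
import numpy as np
w=np.load("w19w.npy")
for c in [(375,20),(428,20),(372,100),(428,100),(400,105),(345,20),(345,200),(462,20),(458,200),(400,160),(365,137),(439,137)]:
    x,y=int(c[0]*.64),int(c[1]*.64); print(c,np.median(w[y-1:y+2,x-1:x+2].reshape(-1,3),0).round(4))
```

```text
(375, 20) [ 0.4958 -0.0331  0.1136]
(428, 20) [ 0.5262 -0.0412  0.1136]
(372, 100) [ 0.4816 -0.0765  0.1132]
(428, 100) [ 0.5154 -0.0854  0.1132]
(400, 105) [ 0.4982 -0.0838  0.1132]
(345, 20) [0.4749 0.0056 0.0193]
(345, 200) [ 0.4345 -0.1304  0.0193]
(462, 20) [ 0.5661 -0.0184  0.0198]
(458, 200) [ 0.5319 -0.156   0.02  ]
(400, 160) [ 0.4901 -0.1144  0.0875]
(365, 137) [ 0.4696 -0.0927  0.0877]
(439, 137) [ 0.5197 -0.106   0.0874]
```

```bash
python3 -c "
from rig import robot
print(robot.hand_in())"
```

```text
the job is handed in; nothing more can be done
None
```

The two books are in the press in the order you asked, and I handed the job in at about 46 s of the 120 s. The stack is large book on the pad, thin board over both rods, small book, platen with its tray upward, then the maroon weight upright in the tray.

**Last checks:** The final wrist view and depth reading put the weight's top level at 113.4 mm (114 expected) and the platen's top at 87.5 mm (88 expected). These heights fit everything lying flat. The weight stands inside the rim and the gripper is clear of the stack. I did not touch the jar, folder or brush.

**What disagreed or was not checked:**
- **Weight's position:** My first top-camera position was about 6 mm off, because the weight's side faces got into the outline. I corrected it from the wrist view and the knob before grasping.
- **Weight slipping:** It slid about 8 mm down in the grip during the lift but stayed level. I moved it slowly from there and set it down by touch.
- **Final top view:** The arm hid most of the stack from the top and scene cameras at the end. The books and board were seen in place from above before the platen went on. After that I checked only from the wrist view and depth, which showed just one end of the platen and did not show the far rod.

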